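Put the drying shelf back up and set the pots on it

TASK

Put the small drying shelf back up on the wooden bench rack: hang the two steel brackets on the two screws, one on each upright, passing the keyhole over the screw head and pulling the bracket fully down so that it locks. Then lay the shelf board flat across both brackets, behind their front lips and with its higher rail at the back, and stand the empty cup, the jar and the tea bowl (those of them that are there) upright on the board. Leave the basin and the cup of brushes where they are.

Things in the scene. Friction and masses are not known exactly. Their poses are not given: they have to be found in the camera images.
- rack: fixed wooden bench rack: two uprights 30 mm wide (y), 36 mm deep, 215 mm tall, 220 mm apart (centres), each on a foot 20 mm high reaching 100 mm before and behind the upright's front face; low stretcher between them (top 75 mm up, 8 to 28 mm behind the faces). Origin on the bench midway between the uprights in the plane of their front faces; -x points out of the faces, +y to the left upright
- screw_left (a point): screw of the left (+y) upright: point on its axis 4 mm before the front face, 175 mm above the bench. Pan-head screw along the rack's x: shank 7 mm thick, 7.5 mm of it bare between upright and head; head 16 mm across, 5.5 mm thick, so it ends 13 mm before the face
- screw_right (a point): the same point on the like screw in the right (-y) upright
- bracket_a: dark steel J bracket, 300 g, 46 mm wide (y), standing on the bench as it will hang. Arm at the bottom 150 mm long (x), 6 mm thick, origin under its middle. Leg at the +x end: 5 mm sheet (x 70 to 75 mm) up to z = 135 mm; its back (+x) goes against a rack upright. Front lip at the -x end, 5 mm thick, up to z = 24 mm. Either bracket goes on either screw
- bracket_b: the other J bracket, the same as bracket_a. On both, side flanges run forward from the leg (x 54 to 70 mm, z 60 to 135 mm); their outer faces, 46 mm apart, are gripped from above, near the top
- bracket_a_seat (a point): where the screw's axis passes bracket_a's leg when locked: mid-sheet, x = 72.5 mm, z = 101 mm in the bracket's frame. Keyhole in the leg: entry hole 24 mm across centred at z = 75 mm; from it a slot 10 mm wide goes up to z = 104.5 mm. Locked, this point is within a few mm of the screw's point
- bracket_b_seat (a point): the same point on bracket_b
- shelf: shelf board of pale wood, 300 g: 108 mm deep (x), 320 mm long (y), 12 mm thick. Along the whole +x (back) edge a rail 12 mm thick rising 30 mm above the board; along the -x (front) edge a lower rail 10 mm thick rising 20 mm; 86 mm between them for the pots. Lies rails up on the bench; lifted by pinching the middle of the back rail from above. Origin at the middle of the underside
- shelf_rail (a point): middle of the top edge of the board's back rail (x = 48 mm, z = 42 mm in the board's frame). Between a bracket's lip and its flanges there are 124 mm for the board's 108 mm; on locked brackets its underside is about 78 mm above the bench, drooping up to 2 degrees to the front
- cup: straight pale green glazed stoneware cup, open at the top, 58 mm in diameter and 60 mm tall, 120 to 400 g, heavy at the foot; origin at the centre of its foot, z up. Absent in some starts
- jar: dark grey stoneware jar with a fixed low lid, cylinder 66 mm in diameter and 58 mm tall (the straight side ends 46 mm above its foot), 120 to 400 g, heavy at the foot; origin at the centre of its foot, z up. Absent in some starts
- tea_bowl: low unglazed buff tea bowl with straight sides and a slightly smaller foot, open at the top, 62 mm in diameter and 50 mm tall, 120 to 400 g, heavy at the foot; origin at the centre of its foot, z up. Absent in some starts
- basin: bystander: blue plastic bowl 150 mm wide and 55 mm tall, origin under its centre
- tool_cup: bystander: pale green cup 72 mm wide and 90 mm tall, full of brushes that stand up to 175 mm, origin under its centre
Mind the look-alikes: they are no part of the job. Of the things that look like the jar, take the one that is farthest to the robot's right at the start.

How it is judged:
By the outcome, as a careful person would: the job done as asked, in the order asked, and still so for the second after the job is handed in, with the robot touching nothing.
Of cup, jar, tea_bowl only 1 to 3 are there at a start; the rules pass over those that are not, and their reading is None.
At some moment in a run one of cup, jar, tea_bowl may be knocked a few centimetres aside while the robot is not near it.
It also fails if it takes over 210 s, if anything falls off the work surface, if the arm or the gripper's body presses on something with over 40 N, if the wrist force passes 120 N, or if a joint passes its speed limit or range.

ROBOT

A 6-joint arm with a two-finger parallel gripper is mounted at the origin on the work surface. World frame = base frame: x ahead of the robot, y to its left, z up, the work surface at z = 0. Lengths are in m, angles in rad, forces in N, time in s.
With the tool pointing down it reaches from about 0.35 to 0.775 m from the base axis. Payload 5.5 kg.
Tool frame: the origin (TCP) lies midway between the tips of the shut fingers; the grasp point (between the pads) lies 19 mm behind it; z points along the fingers, y is the direction in which the jaws open and shut (so a half turn about z gives the same grasp; the last joint's range is limited). The gripper opens to 85 mm and grips with 20 to 120 N. Pads are 22 mm wide; open, the fingers measure 114 mm over their backs; the gripper's body (76 mm by 85 mm) begins 54 mm behind the grasp point. The pads swing forward as they close: fully open they stand 13 mm farther back than shut.
Start: joints at [1.033, 0.313, 0.046, 1.304, 0, 1.431], TCP at [0.223, 0.53, 0.198] pointing down, gripper open.
Joint ranges: [-2.76, 2.76], [-0.86, 1.69], [-1.03, 1.26], [-2.2, 2.34], [-1.47, 1.5], [-3.14, 3.14]. Speed limits (rad/s): [2.57, 2.57, 3.14, 3.14, 3.14, 3.14].

INTERFACE

Orientations are given as a rotation vector (axis times angle).
In Python, from station import r gives the robot as it stands.
- The arm moves only by the tool arm_command, never from a script. Its argument "commands" is one flat list of numbers, 7 for each row, row after row: the opening, from -1 (shut) to 1 (fully open), then the shift along the world's x, y, z each as a share of 20 cm, from -1 to 1, then the turn, a rotation vector about the world's x, y, z each as a share of 60 degrees, from -1 to 1. A call has 1 to 8 rows; each row is the pose to reach, as a shift and turn from the pose commanded when the call began; what a row does not reach only later rows make up. A row lasts 1/10 s, in which the tool goes at most 50 mm and 8.59 degrees, less where a joint would pass 70% of its speed; a pose out of reach is approached as far as the arm can. A call with a number of a shift or a turn outside -1 to 1 is refused whole. A call with a gripper value outside its range is refused whole. The fingers move at their own pace and stop on an object; the grip force is fixed at half the most. Time passes only in rows, so rows that repeat a pose let the fingers close. It gives the time, the measured TCP pose, the force and the opening at its end, in the units of the state.
- r.get_state(): the state, without advancing time (a new reading comes with each control period).
- r.grab_frame(name): name is "side" or "top"; returns a dict with "image" (384x512x3 uint8, red, green, blue), "vfov" (degrees; the focal length in pixels is half the picture's height over the tangent of half this angle, whatever the lens; pixels are square), "cx", "cy" (the principal point, pixels), "origin" and "orientation" of the camera in the world. Camera axes: x right, y up, looking along -z (the intrinsics and any distortion apply to the point x, -y, -z); pixel columns grow to the right and rows downward; lengths in m; the calibration is good to about 2 mm. A picture is of the moment at which its call begins. There is no depth.
- r.hand_in(): hands the job in, once; it reports no verdict.
Trained networks look in a picture, given as the dict that the camera call returned (one of the last four; its "shot" number tells which), for a name from the list of things; names that differ only in an ending like _2 or _b are one class to them, and where a whole thing is asked for, a point or a joint stands for the part that bears it (a point fixed in the world has none). Each returns a list of dicts, best first, with "confidence" (0 to 1); they miss things now and then, are a little off and sometimes report something else, mostly with a low value. They report only what shows in the picture. A call takes as long as a camera call. They do not tell look-alikes from the thing itself.
- r.boxes_of(picture, target): "uv" ([column, row] in pixels, amid what is visible of it).
- r.trace(picture, target): "pixels" (384x512 bool, what is visible of it) and "uv" ([column, row] in pixels, amid what is visible of it).
The state is a dict: "time": time; "q": joint angles; "qd": joint speeds; "joint_torque": joint torques, N m; "tcp_pos": TCP position; "ee_rot": TCP orientation; "contact_force": force on the tool from outside, world axes, zero at the start; "torque": the same for the moment, N m; "finger_gap": finger opening in m.
Only numpy, scipy, OpenCV 4.12 (cv2) and the standard library are available. Lean on these libraries where they do the work, as an engineer would, in place of code of your own. Each camera call takes 0.05 s, during which the arm holds its last target. There are 200 camera calls.

## Working session

There is one attempt and no reset: what is moved stays moved. The work goes in short steps, Python scripts to look and compute and a tool call to move; the robot and the scene stay as the last step left them, time stands still between calls to the robot, and variables do not carry over. Pictures are saved under pics/ and viewed, about 12 in all and at most 16, crops included, and the job is handed in when it is done.

Besides the shell and the picture viewer there is one more tool, called after "Emit:" by a JSON object that holds its "method" and its "body". arm_command: Moves the arm, as the interface text tells. Shift numbers are shares of 20 cm and turn numbers shares of 60 degrees, none past 1 either way. Its arguments: {"type":"object","properties":{"commands":{"type":"array","items":{"type":"number"}}},"required":["commands"]}

```bash
ls; mkdir -p pics; cat > h.py <<'E'
import numpy as np, cv2
from station import r
from scipy.spatial.transform import Rotation as R
def camR(f):
    o=np.array(f['orientation'],float)
    return R.from_rotvec(o).as_matrix() if o.shape==(3,) else (o if o.shape==(3,3) else R.from_quat(o).as_matrix())
def foc(f): return f['image'].shape[0]/2/np.tan(np.radians(f['vfov'])/2)
def ray(f,uv):
    F=foc(f); d=camR(f)@np.array([(uv[0]-f['cx'])/F,-(uv[1]-f['cy'])/F,-1]); return np.array(f['origin']),d
def onz(f,uv,z):
    o,d=ray(f,uv); return o+d*(z-o[2])/d[2]
def proj(f,p):
    c=camR(f).T@(np.array(p,float)-f['origin']); F=foc(f); return np.array([f['cx']+F*c[0]/-c[2], f['cy']-F*c[1]/-c[2]])
def save(f,n,s=1.5,crop=None):
    im=f['image'][...,::-1]
    if crop: im=im[crop[1]:crop[3],crop[0]:crop[2]]
    cv2.imwrite('pics/'+n,cv2.resize(im,None,fx=s,fy=s,interpolation=cv2.INTER_CUBIC))
E
python3 - <<'E'
from h import *
np.set_printoptions(precision=4,suppress=True)
for n in ('side','top'):
    f=r.grab_frame(n); save(f,n+'0.png')
    print(n,{k:v for k,v in f.items() if k!='image'})
    for t in ('rack','bracket_a','shelf','cup','jar','tea_bowl','basin','tool_cup','screw_left','bracket_a_seat','shelf_rail'):
        print(t,[(np.round(b['uv'],1).tolist(),round(b['confidence'],2)) for b in r.boxes_of(f,t)])
print(r.get_state())
E
```

```text
pics
side {'vfov': 46.42558823820061, 'cx': 244.814364299159, 'cy': 190.18340520934936, 'origin': array([ 0.4562, -1.0905,  1.2221]), 'orientation': array([ 0.7807, -0.0273, -0.0613]), 'shot': 1}
rack [([276.0, 270.7], 0.71), ([212.2, 164.9], 0.52)]
bracket_a [([219.3, 238.7], 0.95), ([230.1, 205.0], 0.64)]
shelf [([262.9, 176.4], 0.95)]
cup [([225.8, 206.0], 0.25)]
jar [([198.8, 143.8], 0.8), ([190.3, 133.3], 0.79), ([174.8, 148.8], 0.69), ([211.3, 165.3], 0.68)]
tea_bowl [([235.7, 134.2], 0.47)]
basin [([180.9, 314.9], 0.69)]
tool_cup [([314.9, 204.1], 0.61), ([226.6, 206.8], 0.21)]
screw_left [([273.8, 266.7], 0.71)]
bracket_a_seat [([217.3, 237.6], 0.95), ([221.7, 203.2], 0.58)]
shelf_rail [([262.4, 177.0], 0.95)]
top {'vfov': 57.56515147582074, 'cx': 252.72163615483564, 'cy': 189.58374245382424, 'origin': array([ 0.3734, -0.0178,  1.0777]), 'orientation': array([ 0.1274, -0.0855, -1.5841]), 'shot': 2}
rack [([350.9, 159.3], 0.77), ([192.3, 161.4], 0.4)]
bracket_a [([246.2, 215.7], 0.86), ([292.9, 220.0], 0.56)]
shelf [([193.1, 161.3], 0.88)]
cup []
jar [([109.0, 256.2], 0.83), ([173.8, 225.6], 0.59), ([138.6, 239.2], 0.59), ([136.3, 276.6], 0.55)]
tea_bowl [([113.0, 192.5], 0.73), ([349.4, 156.1], 0.35)]
basin [([400.4, 256.6], 0.74), ([351.5, 156.3], 0.73)]
tool_cup [([259.8, 98.2], 0.58)]
screw_left [([351.1, 157.1], 0.97)]
bracket_a_seat [([294.6, 223.1], 0.88)]
shelf_rail [([195.2, 164.2], 0.68)]
{'time': 1.2, 'q': array([1.0334, 0.3132, 0.0461, 1.3036, 0.    , 1.4312]), 'qd': array([ 0.0012,  0.0007, -0.0028,  0.0017, -0.0024,  0.0003]), 'joint_torque': array([  0.0018, -48.0475,  29.8815,   0.0005,  -0.0001,   0.    ]), 'tcp_pos': array([0.2228, 0.5301, 0.1979]), 'ee_rot': array([0.6208, 3.0796, 0.0001]), 'contact_force': array([ 0.2148, -0.1202, -0.7835]), 'torque': array([ 0.0441,  0.0348, -0.0261]), 'finger_gap': 0.08548644905245069}
```

View pics/side0.png

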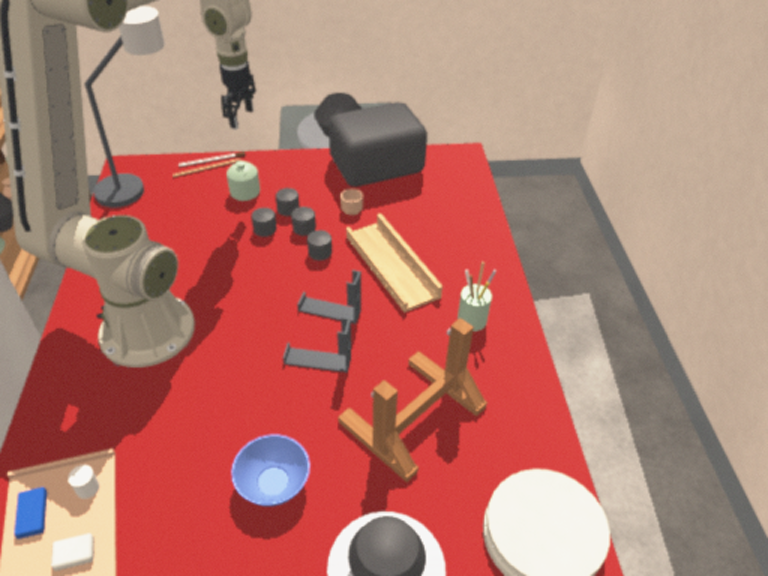

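View pics/top0.png

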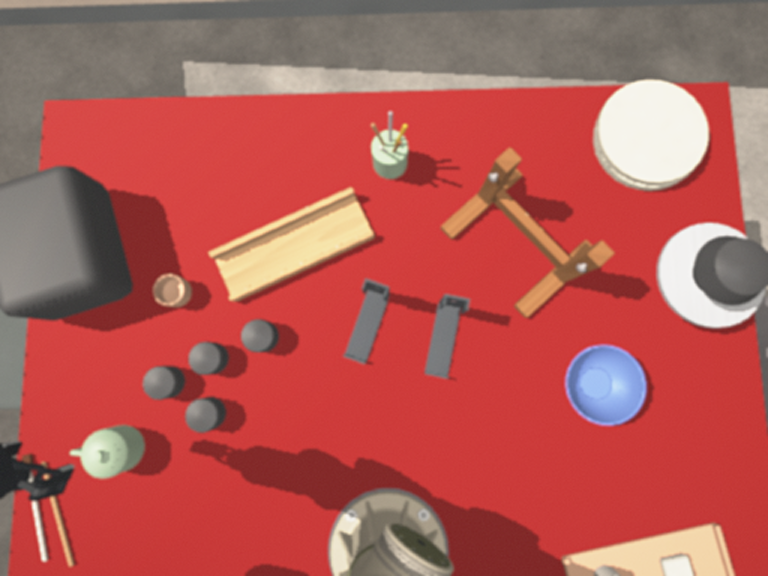

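```bash
cat > fit.py <<'E'
from h import *
from scipy.optimize import minimize
def box(x0,x1,y0,y1,z0,z1): return np.array([[x,y,z] for x in(x0,x1) for y in(y0,y1) for z in(z0,z1)])/1000
def cyl(rad,z0,z1,r0=None):
    a=np.linspace(0,2*np.pi,24,endpoint=False); r0=r0 or rad
    return np.vstack([np.c_[r0*np.cos(a),r0*np.sin(a),0*a+z0],np.c_[rad*np.cos(a),rad*np.sin(a),0*a+z1]])/1000
M={'rack':[box(0,36,s*110-15,s*110+15,0,215) for s in(1,-1)]+[box(-100,100,s*110-15,s*110+15,0,20) for s in(1,-1)]+[box(8,28,-110,110,55,75)],
 'bracket':[box(-75,75,-23,23,0,6),box(70,75,-23,23,0,135),box(-75,-70,-23,23,0,24),box(54,70,18,23,60,135),box(54,70,-23,-18,60,135)],
 'shelf':[box(-54,54,-160,160,0,12),box(42,54,-160,160,0,42),box(-54,-44,-160,160,0,32)],
 'jar':[cyl(33,0,46),cyl(27,0,58)],'tea_bowl':[cyl(31,0,50,29)],'cup':[cyl(29,0,60)]}
def T(p,pts,z=0.,tilt=None):
    Rm=R.from_euler('z',p[2]).as_matrix()
    if tilt is not None: Rm=Rm@R.from_rotvec(tilt).as_matrix()
    return pts@Rm.T+[p[0],p[1],z]
def projm(f,P):
    c=(P-f['origin'])@camR(f); F=foc(f); return np.c_[f['cx']+F*c[:,0]/-c[:,2], f['cy']-F*c[:,1]/-c[:,2]]
def render(f,p,model,z=0.,S=4,tilt=None):
    h,w=f['image'].shape[:2]; m=np.zeros((h*S,w*S),np.uint8)
    for b in M[model]:
        q=(projm(f,T(p,b,z,tilt))+0.5)*S-0.5
        cv2.fillConvexPoly(m,np.round(cv2.convexHull(q.astype(np.float32))*16).astype(np.int32),255,shift=4)
    return cv2.resize(m,(w,h),interpolation=cv2.INTER_AREA)/255.
def mask(f,kind):
    hsv=cv2.cvtColor(f['image'],cv2.COLOR_RGB2HSV).astype(int); h,s,v=hsv[...,0],hsv[...,1],hsv[...,2]
    red=((h<=5)|(h>=168))&(s>140)
    if kind in('bracket','jar'): m=(s<110)&(v<130)
    elif kind=='rack': m=(h>=7)&(h<=22)&(s>90)
    elif kind=='shelf': m=(h>=9)&(h<=30)&(s>40)&(v>80)
    else: m=(~red)
    return m.astype(float)
def fit(frames,model,p0,z=0.,roi=9,iters=3):
    ms=[mask(f,model) for f in frames]; p=np.array(p0,float)
    for k in range(iters):
        rois=[cv2.dilate((render(f,p,model,z)>0).astype(np.uint8),np.ones((2*roi+1,)*2))>0 for f in frames]
        cost=lambda q:sum(np.abs(render(f,q,model,z)-m)[ro].sum() for f,m,ro in zip(frames,ms,rois))
        st=0.012/(2**k); sx=[p]+[p+d for d in np.diag([st,st,st*8 if model not in('jar','tea_bowl','cup') else 1e-6])]
        o=minimize(cost,p,method='Nelder-Mead',options=dict(initial_simplex=sx,xatol=1e-5,fatol=.05,maxiter=150)); p=o.x
    return p,o.fun,sum(m[ro].sum() for m,ro in zip(ms,rois))
E
cat > a.py <<'E'
from fit import *
import pickle
np.set_printoptions(precision=4,suppress=True)
fs=r.grab_frame('side'); ft=r.grab_frame('top'); pickle.dump((fs,ft),open('f0.pkl','wb'))
def tp(u,v,z): return onz(ft,(u/1.5,v/1.5),z)[:2]
l,ri=tp(492,182,.17),tp(580,265,.17)   # left=+y
d=l-ri; yr=np.arctan2(-d[0],d[1])
init={'rack':('rack',[*((l+ri)/2),yr])}
for n,(leg,lip) in {'bA':((375,288),(357,355)),'bB':((455,300),(439,372))}.items():
    a=tp(*leg,.13);b=tp(*lip,.02); e=a-b; init[n]=('bracket',[*((a+b)/2),np.arctan2(e[1],e[0])])
a=tp(212,250,.03);b=tp(352,192,.03);c=tp(302,250,.01); e=a-b; init['shelf']=('shelf',[*c,np.arctan2(-e[0],e[1])])
init['bowl']=('tea_bowl',[*tp(172,290,.03),0]); init['jar']=('jar',[*tp(259,335,.03),0])
ov=[fs['image'].copy(),ft['image'].copy()]
P={}
for n,(m,p0) in init.items():
    for fr in ([fs,ft],[ft],[fs]):
        p,c,t=fit(fr,m,p0); print(n,np.round(p0,3),p,round(c,1),round(t))
        if len(fr)==2: P[n]=p
    for f,o in zip((fs,ft),ov):
        cs,_=cv2.findContours((render(f,P[n],m)>.5).astype(np.uint8),cv2.RETR_LIST,cv2.CHAIN_APPROX_NONE); cv2.drawContours(o,cs,-1,(0,255,255),1)
pickle.dump(P,open('P.pkl','wb'))
c=np.hstack([cv2.resize(ov[0][100:330,150:350],None,fx=2,fy=2),cv2.resize(ov[1][80:310,90:290],None,fx=2,fy=2)])
c=np.hstack([ov[0][90:330,140:345],ov[1][80:320,90:430]]);cv2.imwrite('pics/ov.png',cv2.resize(c[...,::-1],None,fx=1.45,fy=1.45))
E
python3 a.py
```

```text
rack [ 0.601 -0.271 -0.81 ] [ 0.6088 -0.2775 -0.8508] 820.2 5698
rack [ 0.601 -0.271 -0.81 ] [ 0.6079 -0.2772 -0.851 ] 393.2 2612
rack [ 0.601 -0.271 -0.81 ] [ 0.6098 -0.2786 -0.8495] 395.3 3087
bA [ 0.436  0.035 -0.332] [ 0.4369  0.0347 -0.3394] 490.7 1196
bA [ 0.436  0.035 -0.332] [ 0.4355  0.0355 -0.3614] 109.2 758
bA [ 0.436  0.035 -0.332] [ 0.4374  0.0305 -0.3087] 381.5 444
bB [ 0.406 -0.119 -0.176] [ 0.406  -0.1182 -0.1961] 586.0 1268
bB [ 0.406 -0.119 -0.176] [ 0.4044 -0.1176 -0.2049] 115.5 794
bB [ 0.406 -0.119 -0.176] [ 0.4069 -0.1189 -0.164 ] 460.1 473
shelf [0.594 0.169 0.383] [0.6049 0.1884 0.4183] 153.5 5863
shelf [0.594 0.169 0.383] [0.6051 0.1876 0.4204] 79.2 3917
shelf [0.594 0.169 0.383] [0.6048 0.1902 0.4156] 63.4 1948
bowl [0.512 0.431 0.   ] [0.5121 0.4325 0.    ] 246.3 898
bowl [0.512 0.431 0.   ] [0.5115 0.4324 0.    ] 40.0 478
bowl [0.512 0.431 0.   ] [0.5124 0.4364 0.    ] 202.5 422
jar [0.418 0.251 0.   ] [0.4159 0.2516 0.    ] 407.7 654
jar [0.418 0.251 0.   ] [0.4172 0.2501 0.    ] 165.7 297
jar [0.418 0.251 0.   ] [0.4158 0.257  0.    ] 239.7 362
```

View pics/ov.png

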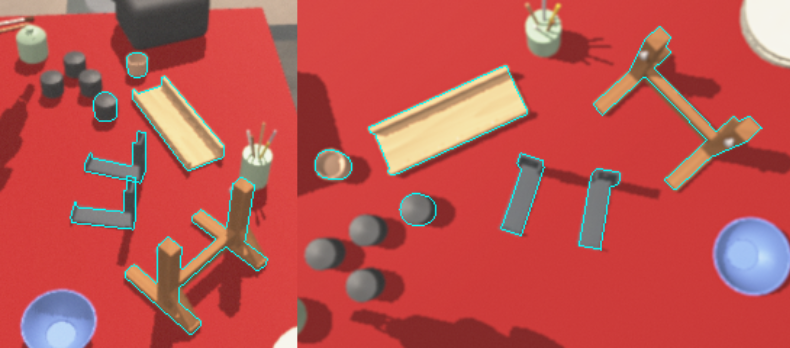

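```bash
sed -i "s/(s<110)&(v<130)/(s<150)\&(v<140)\&(~((h>=5)\&(h<=30)\&(s>90)))/; s/m=(h>=7)&(h<=22)&(s>90)/m=(~red)\&~((s<60)\&(v>140))/" fit.py
cat > go.py <<'E'
import sys; from h import *
# usage: x y z phi_deg(jaw axis): rows from measured pose
s=r.get_state(); Rm=R.from_rotvec(s['ee_rot']).as_matrix()
print('t',round(s['time'],2),'tcp',np.round(s['tcp_pos'],4),'jaw',round(np.degrees(np.arctan2(Rm[1,1],Rm[0,1])),2),'toolz',np.round(Rm[:,2],4),'F',np.round(s['contact_force'],1),'T',np.round(s['torque'],2),'gap',round(s['finger_gap'],4))
if len(sys.argv)>4:
    x,y,z,phi=map(float,sys.argv[1:5])
    ph=np.radians(phi); cur=np.arctan2(Rm[1,1],Rm[0,1]); d=(ph-cur+np.pi/2)%np.pi-np.pi/2; ph=cur+d
    yv=np.array([np.cos(ph),np.sin(ph),0]); zv=np.array([0,0,-1.]); xv=np.cross(yv,zv)
    D=R.from_matrix(np.c_[xv,yv,zv]@Rm.T).as_rotvec()
    print('shift',np.round((np.array([x,y,z])-s['tcp_pos'])/.2,3),'turn',np.round(np.degrees(D)/60,3))
E
python3 - <<'E'
from fit import *; import pickle
np.set_printoptions(precision=4,suppress=True)
fs,ft=pickle.load(open('f0.pkl','rb')); P=pickle.load(open('P.pkl','rb'))
for n,m in dict(rack='rack',bA='bracket',bB='bracket',jar='jar').items():
    for fr in ([fs,ft],[ft],[fs]):
        p,c,t=fit(fr,m,P[n]); print(n,p,round(c),round(t))
        if len(fr)==2: P[n]=p
pickle.dump(P,open('P.pkl','wb'))
for n in('bA','bB'): print(n,T(P[n],np.array([[.061,0,0]])),90+np.degrees(P[n][2]))
E
python3 go.py .493 .014 .24 70.2
```

```text
rack [ 0.6088 -0.2775 -0.8509] 991 6047
rack [ 0.6086 -0.2775 -0.8522] 408 2719
rack [ 0.6096 -0.2778 -0.8502] 568 3332
bA [ 0.4376  0.0346 -0.3531] 216 1490
bA [ 0.4354  0.0355 -0.3475] 72 801
bA [ 0.4376  0.034  -0.36  ] 137 689
bB [ 0.4064 -0.1182 -0.2168] 387 1753
bB [ 0.4043 -0.1178 -0.2114] 82 842
bB [ 0.4069 -0.1185 -0.2087] 298 912
jar [0.4165 0.2496 0.    ] 340 762
jar [0.4165 0.2484 0.    ] 108 359
jar [0.4152 0.2533 0.    ] 227 408
bA [[0.4949 0.0135 0.    ]] 69.76697045904189
bB [[ 0.4659 -0.1313  0.    ]] 77.5790731331774
t 1.3 tcp [0.2228 0.5301 0.1979] jaw 67.21 toolz [ 0.e+00  1.e-04 -1.e+00] F [-0.2 -0.  -0.2] T [0.01 0.04 0.01] gap 0.0854
shift [ 1.351 -2.581  0.21 ] turn [-0.    0.    0.05]
```

Emit:
{"method": "arm_command", "body": {"commands": [1,0.1,-0.5,0.4,0,0,0.05,1,0.3,-1,0.3,0,0,0.05,1,0.45,-1,0.2,0,0,0.05,1,0.45,-1,0.2,0,0,0.05,1,0.45,-1,0.2,0,0,0.05]}}

```text
time: 1.8
tcp_pos: [0.3136, 0.3278, 0.2383]
ee_rot: [0.542, 3.094, 0.0]
contact_force: [0.2, 0.8, -0.8]
finger_gap: 0.0856
```

Emit:
{"method": "arm_command", "body": {"commands": [1,0.6,-1,0,0,0,0,1,0.6,-1,0,0,0,0,1,0.6,-1,0,0,0,0,1,0.6,-1,0,0,0,0,1,0.6,-1,0,0,0,0]}}

```text
time: 2.3
tcp_pos: [0.4341, 0.1275, 0.2382]
ee_rot: [0.543, 3.093, -0.0]
contact_force: [0.4, -0.1, 0.2]
finger_gap: 0.0856
```

```bash
python3 go.py .494 .0137 .175 69.8
```

```text
t 2.3 tcp [0.4341 0.1275 0.2382] jaw 70.08 toolz [ 1.2e-03 -3.0e-04 -1.0e+00] F [ 0.4 -0.1  0.2] T [ 0.03 -0.02  0.01] gap 0.0856
shift [ 0.299 -0.569 -0.316] turn [ 0.     0.001 -0.005]
```

Emit:
{"method": "arm_command", "body": {"commands": [1,0.3,-0.57,0,0,0,0,1,0.3,-0.57,0,0,0,0,1,0.3,-0.57,0,0,0,0,1,0.3,-0.57,-0.2,0,0,0,1,0.3,-0.57,-0.45,0,0,0,1,0.3,-0.57,-0.69,0,0,0,1,0.3,-0.57,-0.69,0,0,0,1,0.3,-0.57,-0.69,0,0,0]}}

```text
time: 3.1
tcp_pos: [0.4923, 0.0162, 0.1004]
ee_rot: [-0.54, -3.093, -0.0]
contact_force: [-0.2, 0.4, 0.6]
finger_gap: 0.0852
```

Emit:
{"method": "arm_command", "body": {"commands": [-0.1,0,0,0,0,0,0,-0.1,0,0,0,0,0,0,-0.1,0,0,0,0,0,0,-0.1,0,0,0,0,0,0,-1,0,0,0,0,0,0,-1,0,0,0,0,0,0,-1,0,0,0,0,0,0,-1,0,0,0,0,0,0]}}

```text
time: 3.9
tcp_pos: [0.4976, 0.0173, 0.1047]
ee_rot: [0.536, 3.085, 0.006]
contact_force: [0.1, 4.7, 22.3]
finger_gap: -0.0002
```

```bash
python3 go.py
```

```text
t 3.9 tcp [0.4976 0.0173 0.1047] jaw 70.28 toolz [ 0.0112  0.0022 -0.9999] F [ 0.1  4.7 22.3] T [ 1.2  -0.06 -0.05] gap -0.0002
```

```bash
python3 - <<'E'
from h import *
a=r.grab_frame('side');b=r.grab_frame('top')
c=np.hstack([a['image'][100:280,120:330],b['image'][130:310,190:380]])
cv2.imwrite('pics/c1.png',cv2.resize(c[...,::-1],None,fx=2,fy=2,interpolation=cv2.INTER_CUBIC))
E
```

```text
(no output)
```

View pics/c1.png

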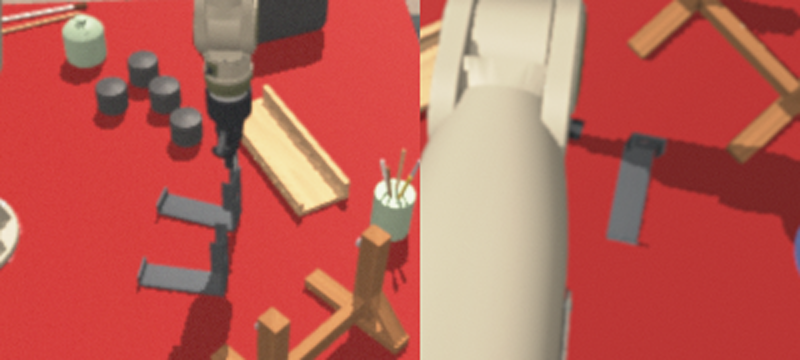

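Emit:
{"method": "arm_command", "body": {"commands": [1,0,0,0,0,0,0,1,0,0,0,0,0,0,1,0,0,0,0,0,0,1,0,0,0,0,0,0,1,0,0,0.3,0,0,0,1,0,0,0.6,0,0,0,1,0,0,0.8,0,0,0,1,0,0.8,0.8,0,0,0]}}

```text
time: 4.8
tcp_pos: [0.4968, 0.0622, 0.2592]
ee_rot: [0.551, 3.082, -0.0]
contact_force: [1.7, 1.4, 0.1]
finger_gap: 0.0852
```

Emit:
{"method": "arm_command", "body": {"commands": [1,0,0.8,0,0,0,0,1,0,0.8,0,0,0,0,1,0,0.8,0,0,0,0,1,0,0.8,0,0,0,0,1,0,0.8,0,0,0,0]}}

```text
time: 5.3
tcp_pos: [0.4922, 0.2274, 0.2521]
ee_rot: [-0.534, -3.094, 0.001]
contact_force: [-0.0, -0.7, 0.2]
finger_gap: 0.0853
```

```bash
python3 go.py; cat > refit.py <<'E'
from fit import *; import pickle,sys
np.set_printoptions(precision=4,suppress=True)
P=pickle.load(open('P.pkl','rb')); fs=r.grab_frame('side'); ft=r.grab_frame('top'); pickle.dump((fs,ft),open('f1.pkl','wb'))
m={'rack':'rack','bA':'bracket','bB':'bracket','shelf':'shelf','jar':'jar','bowl':'tea_bowl'}
ov=[fs['image'].copy(),ft['image'].copy()]
for n in sys.argv[1:]:
    for fr in ([fs,ft],[ft],[fs]):
        p,c,t=fit(fr,m[n],P[n],roi=14 if len(fr)==2 else 9); print(n,p,round(c),round(t))
        if len(fr)==2: P[n]=p
    for f,o in zip((fs,ft),ov):
        cs,_=cv2.findContours((render(f,P[n],m[n])>.5).astype(np.uint8),cv2.RETR_LIST,cv2.CHAIN_APPROX_NONE); cv2.drawContours(o,cs,-1,(0,255,255),1)
pickle.dump(P,open('P.pkl','wb'))
n=sys.argv[1]; c=[]
for f,o in zip((fs,ft),ov):
    u,v=map(int,projm(f,T(P[n],np.array([[0,0,.05]])))[0]); o=cv2.copyMakeBorder(o,50,50,60,60,0); c.append(o[v:v+100,u:u+120])
cv2.imwrite('pics/ov_%s_%d.png'%(n,fs['shot']),cv2.resize(np.hstack(c)[...,::-1],None,fx=3.3,fy=3.3,interpolation=cv2.INTER_CUBIC)); print(fs['shot'])
E
python3 refit.py bA bB
```

```text
t 5.3 tcp [0.4922 0.2274 0.2521] jaw 70.41 toolz [-1.5e-03 -7.0e-04 -1.0e+00] F [-0.  -0.7  0.2] T [-0.02 -0.01  0.01] gap 0.0853
bA [ 0.4376  0.036  -0.3638] 258 1595
bA [ 0.4366  0.0363 -0.3666] 51 842
bA [ 0.438   0.0352 -0.3708] 150 699
bB [ 0.406  -0.1176 -0.218 ] 487 1991
bB [ 0.4044 -0.1174 -0.2175] 75 919
bB [ 0.4062 -0.117  -0.2097] 301 966
7
```

```bash
ls pics; python3 - <<'E'
import cv2,numpy as np,pickle
fs,ft=pickle.load(open('f1.pkl','rb'))
a=cv2.imread('pics/ov_bA_7.png')
c=np.hstack([cv2.resize(fs['image'][150:260,170:270,::-1],(391,430),interpolation=2),cv2.resize(ft['image'][170:280,215:315,::-1],(391,430),interpolation=2)])
cv2.imwrite('pics/c2.png',c)
E
```

```text
c1.png
ov.png
ov_bA_7.png
side0.png
top0.png
```

View pics/c2.png

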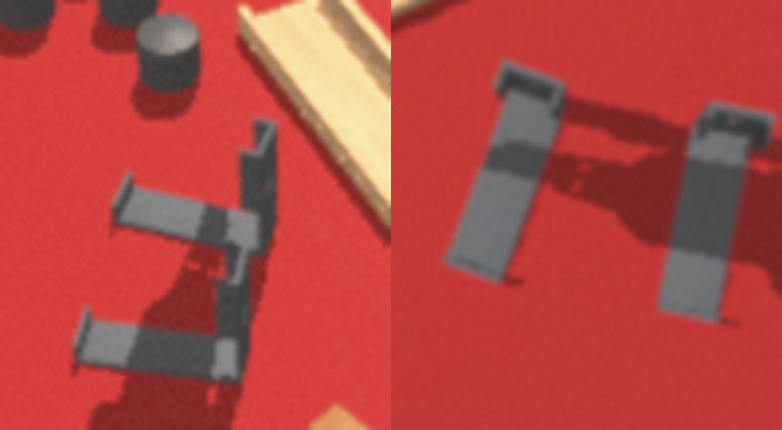

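```bash
python3 - <<'E'
from fit import *; import pickle
fs,ft=pickle.load(open('f1.pkl','rb')); P=pickle.load(open('P.pkl','rb'))
c=lambda p:(proj(fs,p)-[120,100])*2
print('tcp',c([.4976,.0173,.1047]),'grasp',c([.4976,.0173,.1237]),'body',c([.4976,.0173,.178]))
for q in [[.0725,0,.135],[.054,.023,.135],[.054,-.023,.135],[.054,-.023,.06]]: print(q,c(T(P['bA'],np.array([q]))[0]))
print(T(P['bA'],np.array([[.0725,0,.135]])))
# where is gripper now, current tcp
s=r.get_state();print(s['tcp_pos'],proj(fs,s['tcp_pos']))
save(fs,'c3.png',4,(170,60,290,190))
E
```

```text
tcp [230.73830903 180.24433275] grasp [230.5954219  172.56622499] body [230.17309582 149.87233325]
[0.0725, 0, 0.135] [235.22411382 170.60591909]
[0.054, 0.023, 0.135] [229.16078195 159.58913687]
[0.054, -0.023, 0.135] [220.86382107 177.3624721 ]
[0.054, -0.023, 0.06] [221.74853236 207.21543144]
[[0.50540038 0.01020336 0.135     ]]
[0.4925387  0.22518057 0.25251844] [230.51742891 120.47423107]
```

View pics/c3.png

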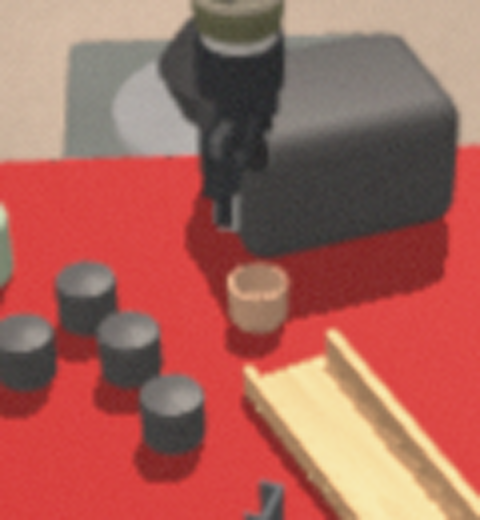

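```bash
python3 - <<'E'
from fit import *; import pickle
fs,ft=pickle.load(open('f0.pkl','rb'))
tc=np.array([.2228,.5301,.1979]); y=np.array([np.cos(np.radians(67.2)),np.sin(np.radians(67.2)),0])
out=[]
for f,c in((fs,(120,40,190,110)),(ft,(0,270,70,340))):
    im=cv2.resize(f['image'][c[1]:c[3],c[0]:c[2],::-1],None,fx=5.6,fy=5.6,interpolation=cv2.INTER_CUBIC)
    for dz,col in((.013,(0,255,0)),(.045,(255,255,0))):
        for s in(-1,0,1):
            q=(proj(f,tc+s*.0425*y+[0,0,dz])-c[:2]+.5)*5.6; cv2.circle(im,tuple(int(v) for v in q),4,col,-1)
    out.append(im)
cv2.imwrite('pics/c4.png',np.hstack(out))
E
```

```text
(no output)
```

View pics/c4.png

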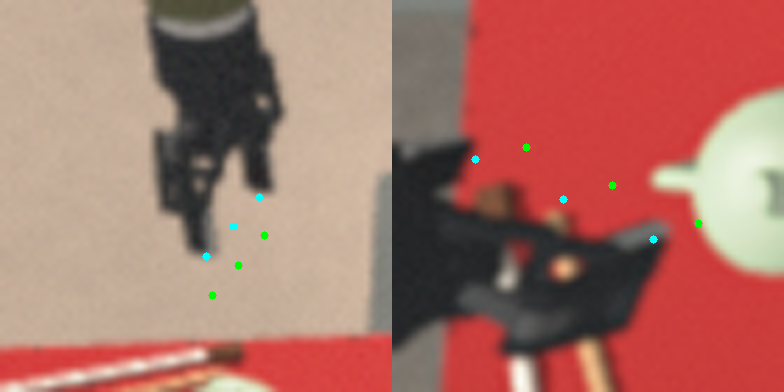

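```bash
python3 go.py .494 .0142 .07 69.1
```

```text
t 5.4 tcp [0.4925 0.2252 0.2525] jaw 70.2 toolz [-0.0011 -0.001  -1.    ] F [-0.2  0.5  1. ] T [-0.01  0.02 -0.02] gap 0.0854
shift [ 0.007 -1.055 -0.913] turn [ 0.001 -0.001 -0.018]
```

Emit:
{"method": "arm_command", "body": {"commands": [1,0.01,-1,0,0,0,-0.02,1,0.01,-1,0,0,0,-0.02,1,0.01,-1,0,0,0,-0.02,1,0.01,-1,0,0,0,-0.02,1,0.01,-1,-0.1,0,0,-0.02,1,0.01,-1,-0.3,0,0,-0.02,1,0.01,-1,-0.3,0,0,-0.02]}}

```text
time: 6.1
tcp_pos: [0.4902, 0.0238, 0.1884]
ee_rot: [-0.578, -3.078, 0.002]
contact_force: [-0.6, -0.7, 0.5]
finger_gap: 0.0853
```

Emit:
{"method": "arm_command", "body": {"commands": [1,0,-0.06,0,0,0,0,1,0,-0.06,-0.2,0,0,0,1,0,-0.06,-0.4,0,0,0,1,0,-0.06,-0.61,0,0,0,1,0,-0.06,-0.61,0,0,0,1,0,-0.06,-0.61,0,0,0]}}

```text
time: 6.7
tcp_pos: [0.4959, 0.0134, 0.0729]
ee_rot: [0.572, 3.088, -0.0]
contact_force: [0.7, 0.1, 0.6]
finger_gap: 0.0854
```

```bash
python3 go.py .494 .0142 .07 69.1
```

```text
t 6.7 tcp [0.4959 0.0134 0.0729] jaw 69.0 toolz [ 1.2e-03 -3.0e-04 -1.0e+00] F [0.7 0.1 0.6] T [ 0.01 -0.03  0.03] gap 0.0854
shift [-0.009  0.004 -0.015] turn [0.    0.001 0.002]
```

Close with the gripper, then check.

Emit:
{"method": "arm_command", "body": {"commands": [-1,0,0,0,0,0,0,-1,0,0,0,0,0,0,-1,0,0,0,0,0,0,-1,0,0,0,0,0,0,-1,0,0,0,0,0,0,-1,0,0,0,0,0,0,-1,0,0,0,0,0,0]}}

```text
time: 7.4
tcp_pos: [0.4969, 0.0139, 0.0733]
ee_rot: [0.571, 3.084, 0.001]
contact_force: [0.6, 0.6, 7.2]
finger_gap: 0.0451
```

```bash
python3 go.py
```

```text
t 7.4 tcp [0.4969 0.0139 0.0733] jaw 69.02 toolz [ 4.8e-03 -4.0e-04 -1.0e+00] F [0.6 0.6 7.2] T [ 0.05  0.05 -0.06] gap 0.0451
```

Emit:
{"method": "arm_command", "body": {"commands": [-1,0,0,0.2,0,0,0,-1,0,0,0.45,0,0,0,-1,0.1,-0.1,0.57,0,0,-0.1,-1,0.3,-0.3,0.57,0,0,-0.2,-1,0.5,-0.5,0.57,0,0,-0.3,-1,0.7,-0.75,0.57,0,0,-0.4,-1,0.82,-0.92,0.57,0,0,-0.463,-1,0.82,-0.92,0.57,0,0,-0.463]}}

```text
time: 8.2
tcp_pos: [0.6608, -0.1742, 0.1838]
ee_rot: [1.303, 2.858, -0.002]
contact_force: [-1.3, 0.1, -2.7]
finger_gap: 0.045
```

Emit:
{"method": "arm_command", "body": {"commands": [-1,0,0,0,0,0,0,-1,0,0,0,0,0,0]}}

```text
time: 8.4
tcp_pos: [0.6582, -0.1699, 0.1843]
ee_rot: [-1.297, -2.859, -0.0]
contact_force: [-0.1, -0.4, -2.0]
finger_gap: 0.0453
```

```bash
python3 go.py .6609 -.1702 .185 41.2; python3 - <<'E'
from h import *; import pickle
a=r.grab_frame('side');b=r.grab_frame('top'); pickle.dump((a,b),open('f2.pkl','wb'))
c=np.hstack([a['image'][150:340,200:340],b['image'][80:270,250:390]])
cv2.imwrite('pics/c5.png',cv2.resize(c[...,::-1],None,fx=2.85,fy=2.85,interpolation=cv2.INTER_CUBIC))
E
```

```text
t 8.4 tcp [ 0.6582 -0.1699  0.1843] jaw 41.2 toolz [-0.0017  0.001  -1.    ] F [-0.1 -0.4 -2. ] T [-0.04 -0.11  0.01] gap 0.0453
shift [ 0.013 -0.001  0.003] turn [-0.001 -0.002 -0.   ]
```

View pics/c5.png

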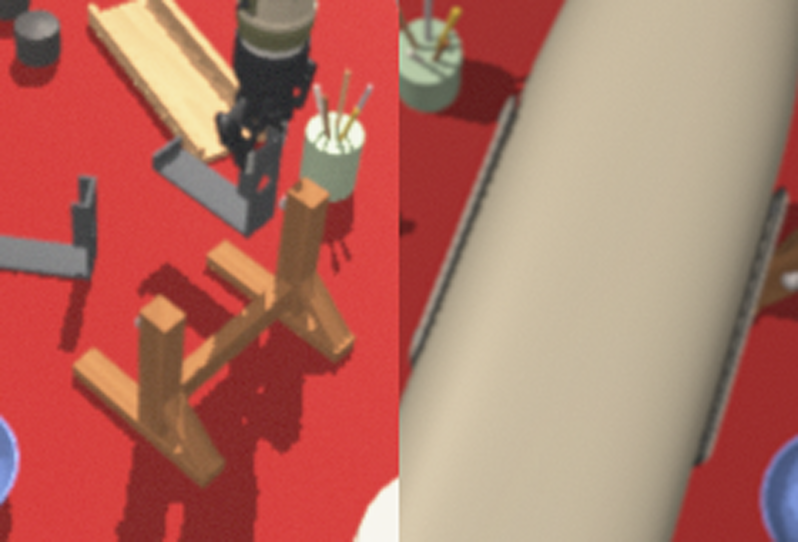

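```bash
cat > held.py <<'E'
from fit import *; import pickle,sys
# fit held bracket in side view: x,(depth along ray fixed by prior), returns corrections in x and image-vertical
np.set_printoptions(precision=4,suppress=True)
M['up']=[box(50,80,-60,60,90,230)]
def held(f,p0,z0,yaw):
    m=mask(f,'bracket'); q0=np.array([*p0,z0,yaw])
    roi=(cv2.dilate((render(f,[*p0,yaw],'bracket',z0)>0).astype(np.uint8),np.ones((15,15)))>0)&~(render(f,[*p0,yaw],'up',z0)>0)
    sg=np.array([.004,.004,.004,.03])
    def cost(d):
        q=q0+d*sg; return np.abs(render(f,[q[0],q[1],q[3]],'bracket',q[2])-m)[roi].sum()+4*(d**2).sum()
    o=minimize(cost,np.zeros(4),method='Nelder-Mead',options=dict(initial_simplex=np.vstack([np.zeros(4),2*np.eye(4)]),xatol=1e-3,fatol=.05,maxiter=400))
    print('c0',cost(np.zeros(4)).round(1),'c',round(o.fun,1),'delta mm/rad',o.x*sg,'q',q0+o.x*sg); return q0+o.x*sg
if __name__=='__main__':
    fs=r.grab_frame('side') if len(sys.argv)<2 else pickle.load(open(sys.argv[1],'rb'))[0]
    s=r.get_state(); Rm=R.from_rotvec(s['ee_rot']).as_matrix(); yaw=(np.arctan2(Rm[1,1],Rm[0,1])%np.pi)-np.pi/2
    off=float(sys.argv[2]) if len(sys.argv)>2 else .0637
    p=s['tcp_pos'][:2]-off*np.array([np.cos(yaw),np.sin(yaw)]); z=s['tcp_pos'][2]-.0733
    q=held(fs,p,z,yaw)
    P=pickle.load(open('P.pkl','rb'))['rack']; c,si=np.cos(P[2]),np.sin(P[2])
    for n,(b,zz) in dict(kin=(p,z),vis=(q[:2],q[2])).items():
        d=b+.075*np.array([np.cos(q[3]),np.sin(q[3])])-P[:2]; print(n,'leg back in rack frame x,y',c*d[0]+si*d[1],-si*d[0]+c*d[1],'base z',zz)
    im=fs['image'].copy(); cs,_=cv2.findContours((render(fs,[q[0],q[1],q[3]],'bracket',q[2])>.5).astype(np.uint8),cv2.RETR_LIST,cv2.CHAIN_APPROX_NONE); cv2.drawContours(im,cs,-1,(0,255,255),1)
    cv2.imwrite('pics/held.png',cv2.resize(im[150:300,220:350,::-1],None,fx=4,fy=4))
E
python3 held.py f2.pkl
```

```text
c0 206.2 c 195.5 delta mm/rad [ 0.0013 -0.0004 -0.0004  0.0031] q [ 0.6172 -0.1214  0.1114 -0.8472]
kin leg back in rack frame x,y -0.03795048585043414 0.10886771875861043 base z 0.11184673206948681
vis leg back in rack frame x,y -0.03679517602165114 0.10951745381514924 base z 0.11141554453154666
```

Emit:
{"method": "arm_command", "body": {"commands": [-1,0,0,-0.058,0,0,0,-1,0,0,-0.058,0,0,0,-1,0.03,-0.03,-0.058,0,0,0,-1,0.06,-0.065,-0.058,0,0,0,-1,0.09,-0.097,-0.058,0,0,0,-1,0.116,-0.125,-0.058,0,0,0,-1,0.116,-0.125,-0.058,0,0,0,-1,0.116,-0.125,-0.058,0,0,0]}}

```text
time: 9.3
tcp_pos: [0.6821, -0.1954, 0.173]
ee_rot: [-1.298, -2.861, 0.0]
contact_force: [-0.1, -0.1, -3.4]
finger_gap: 0.0449
```

```bash
python3 go.py; python3 - <<'E'
from h import *; import pickle
a=r.grab_frame('side'); pickle.dump((a,),open('f3.pkl','wb'))
E
python3 held.py f3.pkl
```

```text
t 9.3 tcp [ 0.6821 -0.1954  0.173 ] jaw 41.2 toolz [-4.e-04  1.e-04 -1.e+00] F [-0.1 -0.1 -3.4] T [-0.08 -0.1  -0.02] gap 0.0449
c0 322.8 c 308.5 delta mm/rad [-0.0012  0.0026  0.0013 -0.0001] q [ 0.6388 -0.1446  0.1012 -0.8515]
kin leg back in rack frame x,y -0.0023652709587467166 0.10926346921378913 base z 0.09989068097050799
vis leg back in rack frame x,y -0.005106442137469823 0.11008593003576983 base z 0.1011732267870371
```

Emit:
{"method": "arm_command", "body": {"commands": [-1,0.007,-0.008,0,0,0,0,-1,0.013,-0.015,0,0,0,0,-1,0.013,-0.015,0,0,0,0,-1,0.013,-0.015,0,0,0,0]}}

```text
time: 9.75
tcp_pos: [0.6833, -0.1965, 0.1735]
ee_rot: [-1.295, -2.859, -0.002]
contact_force: [-3.3, 3.4, -1.4]
finger_gap: 0.0447
```

```bash
python3 go.py
```

```text
t 9.75 tcp [ 0.6833 -0.1965  0.1735] jaw 41.27 toolz [-0.0022  0.0022 -1.    ] F [-3.3  3.4 -1.4] T [0.79 0.66 0.07] gap 0.0447
```

Emit:
{"method": "arm_command", "body": {"commands": [-1,-0.004,0.005,0,0,0,0,-1,-0.004,0.005,-0.03,0,0,0,-1,-0.004,0.005,-0.05,0,0,0,-1,-0.004,0.005,-0.07,0,0,0,-1,-0.004,0.005,-0.09,0,0,0,-1,-0.004,0.005,-0.11,0,0,0,-1,-0.004,0.005,-0.125,0,0,0,-1,-0.004,0.005,-0.125,0,0,0]}}

```text
time: 10.55
tcp_pos: [0.6833, -0.1966, 0.1474]
ee_rot: [-1.296, -2.86, -0.001]
contact_force: [-2.6, 3.9, -4.9]
finger_gap: 0.0449
```

```bash
python3 go.py
```

```text
t 10.55 tcp [ 0.6833 -0.1966  0.1474] jaw 41.23 toolz [-1.2e-03  9.0e-04 -1.0e+00] F [-2.6  3.9 -4.9] T [0.86 0.54 0.09] gap 0.0449
```

Emit:
{"method": "arm_command", "body": {"commands": [-1,0,0,-0.01,0,0,0,-1,0,0,-0.02,0,0,0,-1,0,0,-0.02,0,0,0,-1,0,0,-0.02,0,0,0]}}

```text
time: 10.95
tcp_pos: [0.6835, -0.1966, 0.1468]
ee_rot: [1.296, 2.86, 0.0]
contact_force: [-7.0, 6.7, 7.8]
finger_gap: 0.0449
```

```bash
python3 go.py
```

```text
t 10.95 tcp [ 0.6835 -0.1966  0.1468] jaw 41.24 toolz [ 1.2e-03 -3.0e-04 -1.0e+00] F [-7.   6.7  7.8] T [1.23 1.61 0.1 ] gap 0.0449
```

Emit:
{"method": "arm_command", "body": {"commands": [0,0,0,0.015,0,0,0,1,0,0,0.015,0,0,0,1,0,0,0.015,0,0,0,1,0,0,0.015,0,0,0,1,0,0,0.2,0,0,0,1,0,0,0.45,0,0,0,1,-0.1,0.05,0.5,0,0,0.2,1,-0.3,0.1,0.5,0,0,0.3]}}

```text
time: 11.75
tcp_pos: [0.6277, -0.1787, 0.2472]
ee_rot: [0.843, 3.017, -0.002]
contact_force: [0.6, -0.7, -0.4]
finger_gap: 0.0853
```

```bash
python3 go.py .466 -.131 .25 77.6
```

```text
t 11.75 tcp [ 0.6277 -0.1787  0.2472] jaw 58.77 toolz [ 0.0085 -0.0037 -1.    ] F [ 0.6 -0.7 -0.4] T [ 0.02 -0.03  0.01] gap 0.0853
shift [-0.808  0.239  0.014] turn [0.002 0.009 0.314]
```

Emit:
{"method": "arm_command", "body": {"commands": [1,-0.8,0.23,0,0,0,0.32,1,-0.8,0.23,0,0,0,0.32,1,-0.8,0.23,0,0,0,0.32,1,-0.8,0.23,0,0,0,0.32,1,-0.8,0.23,0,0,0,0.32]}}

```text
time: 12.25
tcp_pos: [0.462, -0.1306, 0.2457]
ee_rot: [0.34, 3.121, -0.002]
contact_force: [0.3, -0.3, 0.2]
finger_gap: 0.0857
```

```bash
python3 go.py .466 -.131 .0733 77.6; python3 - <<'E'
from h import *; import pickle
a=r.grab_frame('side');b=r.grab_frame('top'); pickle.dump((a,b),open('f4.pkl','wb'))
c=np.hstack([a['image'][150:340,200:340],b['image'][80:270,250:390]])
cv2.imwrite('pics/c6.png',cv2.resize(c[...,::-1],None,fx=2.85,fy=2.85,interpolation=cv2.INTER_CUBIC))
E
```

```text
t 12.25 tcp [ 0.462  -0.1306  0.2457] jaw 77.58 toolz [ 0.0018 -0.0013 -1.    ] F [ 0.3 -0.3  0.2] T [ 0.04 -0.03  0.04] gap 0.0857
shift [ 0.02  -0.002 -0.862] turn [0.001 0.002 0.   ]
```

View pics/c6.png

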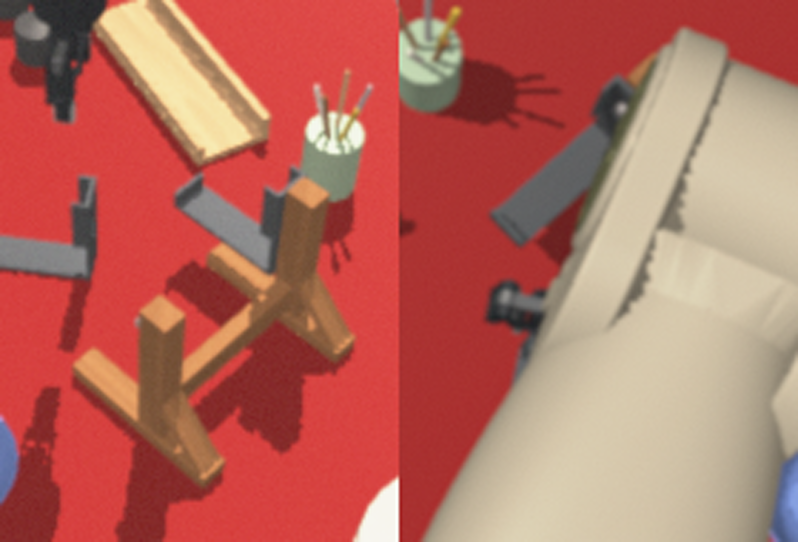

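Emit:
{"method": "arm_command", "body": {"commands": [1,0.01,0,-0.25,0,0,0,1,0.01,0,-0.5,0,0,0,1,0.01,0,-0.7,0,0,0,1,0.01,0,-0.86,0,0,0,1,0.01,0,-0.86,0,0,0,1,0.01,0,-0.86,0,0,0]}}

```text
time: 12.95
tcp_pos: [0.4667, -0.1314, 0.0724]
ee_rot: [-0.339, -3.123, -0.0]
contact_force: [0.6, -0.7, 1.3]
finger_gap: 0.0853
```

Emit:
{"method": "arm_command", "body": {"commands": [-1,0,0,0,0,0,0,-1,0,0,0,0,0,0,-1,0,0,0,0,0,0,-1,0,0,0,0,0,0,-1,0,0,0,0,0,0,-1,0,0,0,0,0,0,-1,0,0,0,0,0,0]}}

```text
time: 13.65
tcp_pos: [0.4676, -0.1319, 0.0743]
ee_rot: [0.338, 3.119, -0.002]
contact_force: [1.2, -1.1, 6.6]
finger_gap: 0.0451
```

```bash
python3 go.py; python3 - <<'E'
from h import *; import pickle
s=r.get_state(); B=[.405,-.1175,-.2165]; d=s['tcp_pos'][:2]-B[:2]; c,si=np.cos(B[2]),np.sin(B[2]); print('off',c*d[0]+si*d[1],-si*d[0]+c*d[1])
P=pickle.load(open('P.pkl','rb'))['rack']; ex=np.array([np.cos(P[2]),np.sin(P[2])]); ey=np.array([-ex[1],ex[0]])
for off in(.0625,.0637,.065): print(off, P[:2]+ex*(-.110+off)-.110*ey, 90+np.degrees(P[2]))
E
```

```text
t 13.65 tcp [ 0.4676 -0.1319  0.0743] jaw 77.62 toolz [ 0.0042 -0.002  -1.    ] F [ 1.2 -1.1  6.6] T [-0.19 -0.05  0.03] gap 0.0451
off 0.06424065032890641 -0.0006421933449650141
0.0625 [ 0.49480367 -0.31427112] 41.24866660597767
0.0637 [ 0.49559486 -0.31517334] 41.24866660597767
0.065 [ 0.49645199 -0.31615075] 41.24866660597767
```

Emit:
{"method": "arm_command", "body": {"commands": [-1,0,0,0.2,0,0,0,-1,0,0,0.45,0,0,0,-1,0,-0.1,0.555,0,0,-0.1,-1,0,-0.3,0.555,0,0,-0.24,-1,0.05,-0.5,0.555,0,0,-0.38,-1,0.1,-0.7,0.555,0,0,-0.5,-1,0.14,-0.9,0.555,0,0,-0.606,-1,0.14,-0.915,0.555,0,0,-0.606]}}

```text
time: 14.45
tcp_pos: [0.4943, -0.3187, 0.1825]
ee_rot: [1.304, 2.857, -0.002]
contact_force: [-0.1, -0.0, -2.8]
finger_gap: 0.0446
```

Emit:
{"method": "arm_command", "body": {"commands": [-1,0,0,0,0,0,0,-1,0,0,0,0,0,0]}}

```text
time: 14.65
tcp_pos: [0.4931, -0.3129, 0.183]
ee_rot: [-1.295, -2.861, -0.001]
contact_force: [-0.4, 0.3, -3.0]
finger_gap: 0.0452
```

```bash
sed -i 's/150:300,220:350/170:320,200:330/; s/-.0733$/-.0743/' held.py; python3 go.py .4955 -.315 .185 41.25; python3 - <<'E'
from h import *; import pickle
a=r.grab_frame('side'); pickle.dump((a,),open('f3.pkl','wb'))
E
python3 held.py f3.pkl .064
```

```text
t 14.65 tcp [ 0.4931 -0.3129  0.183 ] jaw 41.3 toolz [-0.0011  0.0016 -1.    ] F [-0.4  0.3 -3. ] T [-0.05 -0.07 -0.03] gap 0.0452
shift [ 0.012 -0.011  0.01 ] turn [-0.001 -0.001 -0.001]
c0 84.7 c 55.1 delta mm/rad [ 0.0024 -0.0001 -0.     -0.0057] q [ 0.4534 -0.2647  0.109  -0.8551]
kin leg back in rack frame x,y -0.03874920374590544 -0.1104485678361856 base z 0.10901212515678887
vis leg back in rack frame x,y -0.03711540555755519 -0.10874666578323433 base z 0.10898512191161323
```

View pics/held.png

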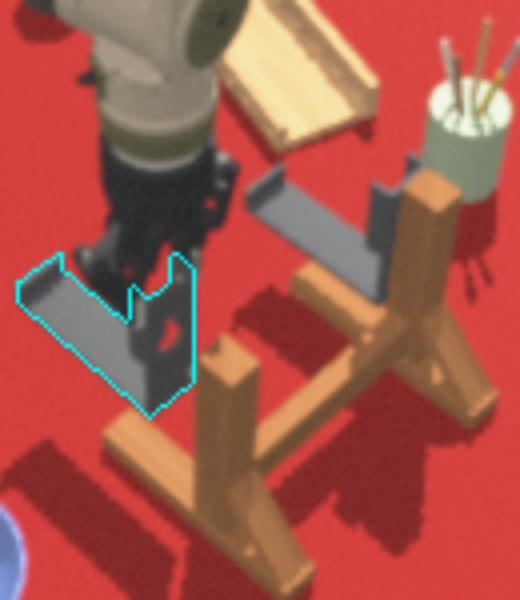

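Emit:
{"method": "arm_command", "body": {"commands": [-1,0,0,-0.045,0,0,0,-1,0,0,-0.045,0,0,0,-1,0.03,-0.034,-0.045,0,0,0,-1,0.06,-0.068,-0.045,0,0,0,-1,0.09,-0.103,-0.045,0,0,0,-1,0.115,-0.132,-0.045,0,0,0,-1,0.115,-0.132,-0.045,0,0,0,-1,0.115,-0.132,-0.045,0,0,0]}}

```text
time: 15.5
tcp_pos: [0.5168, -0.3406, 0.174]
ee_rot: [-1.296, -2.861, -0.001]
contact_force: [-0.6, 0.5, -3.6]
finger_gap: 0.0452
```

```bash
python3 go.py;python3 - <<'E'
from h import *; import pickle
a=r.grab_frame('side'); pickle.dump((a,),open('f3.pkl','wb'))
E
python3 held.py f3.pkl .064
```

```text
t 15.5 tcp [ 0.5168 -0.3406  0.174 ] jaw 41.25 toolz [-5.e-04  6.e-04 -1.e+00] F [-0.6  0.5 -3.6] T [0.14 0.11 0.03] gap 0.0452
c0 200.2 c 179.4 delta mm/rad [-0.0002  0.003   0.0001 -0.0044] q [ 0.4744 -0.2893  0.0999 -0.8552]
kin leg back in rack frame x,y -0.002279814323655198 -0.11108139901494465 base z 0.09974834279993805
vis leg back in rack frame x,y -0.004690027312464248 -0.10921616142243751 base z 0.09987083722069708
```

Head is through the hole with no force. Push to the face lightly, then down.

Emit:
{"method": "arm_command", "body": {"commands": [-1,0.007,-0.008,0,0,0,0,-1,0.013,-0.015,0,0,0,0,-1,0.013,-0.015,0,0,0,0,-1,0.013,-0.015,0,0,0,0]}}

```text
time: 15.95
tcp_pos: [0.5171, -0.3409, 0.1742]
ee_rot: [-1.293, -2.857, -0.003]
contact_force: [-7.4, 7.1, 1.1]
finger_gap: 0.0451
```

Emit:
{"method": "arm_command", "body": {"commands": [-1,-0.004,0.005,0,0,0,0,-1,-0.004,0.005,-0.03,0,0,0,-1,-0.004,0.005,-0.05,0,0,0,-1,-0.004,0.005,-0.07,0,0,0,-1,-0.004,0.005,-0.07,0,0,0]}}

```text
time: 16.45
tcp_pos: [0.5173, -0.3407, 0.1597]
ee_rot: [-1.294, -2.859, -0.003]
contact_force: [-3.2, 3.8, -3.5]
finger_gap: 0.0452
```

```bash
python3 go.py
```

```text
t 16.45 tcp [ 0.5173 -0.3407  0.1597] jaw 41.28 toolz [-0.0024  0.0029 -1.    ] F [-3.2  3.8 -3.5] T [0.84 0.56 0.09] gap 0.0452
```

Emit:
{"method": "arm_command", "body": {"commands": [-1,0,0,-0.02,0,0,0,-1,0,0,-0.04,0,0,0,-1,0,0,-0.055,0,0,0,-1,0,0,-0.075,0,0,0,-1,0,0,-0.085,0,0,0,-1,0,0,-0.085,0,0,0]}}

```text
time: 17.05
tcp_pos: [0.5175, -0.3409, 0.1475]
ee_rot: [1.295, 2.862, 0.0]
contact_force: [-9.9, 8.5, 18.1]
finger_gap: 0.0449
```

```bash
python3 go.py
```

```text
t 17.05 tcp [ 0.5175 -0.3409  0.1475] jaw 41.3 toolz [ 5.e-04  1.e-04 -1.e+00] F [-9.9  8.5 18.1] T [1.98 2.02 0.21] gap 0.0449
```

Emit:
{"method": "arm_command", "body": {"commands": [0,0,0,0.02,0,0,0,1,0,0,0.02,0,0,0,1,0,0,0.02,0,0,0,1,0,0,0.02,0,0,0,1,0,0,0.25,0,0,0,1,0,0,0.5,0,0,0,1,-0.1,0.2,0.6,0,0,0,1,-0.1,0.4,0.6,0,0,0]}}

```text
time: 17.85
tcp_pos: [0.4996, -0.2643, 0.2679]
ee_rot: [1.298, 2.852, -0.003]
contact_force: [0.8, 0.3, -0.3]
finger_gap: 0.0853
```

Emit:
{"method": "arm_command", "body": {"commands": [1,0.2,1,0,0,0,-0.2,1,0.2,1,0,0,0,-0.2,1,0.2,1,0,0,0,-0.2,1,0.2,1,0,0,0,-0.2,1,0.2,1,0,0,0,-0.2]}}

```text
time: 18.35
tcp_pos: [0.5394, -0.0577, 0.2639]
ee_rot: [1.58, 2.715, 0.003]
contact_force: [0.1, -0.5, 0.2]
finger_gap: 0.0854
```

Emit:
{"method": "arm_command", "body": {"commands": [1,0,0.95,0,0,0,-0.09,1,0,0.95,0,0,0,-0.09,1,0,0.95,0,0,0,-0.09,1,0,0.95,0,0,0,-0.09,1,0,0.95,0,0,0,-0.09]}}

```text
time: 18.85
tcp_pos: [0.5387, 0.1315, 0.2634]
ee_rot: [1.707, 2.637, 0.002]
contact_force: [0.4, -0.6, -0.5]
finger_gap: 0.0852
```

```bash
python3 go.py .649 .2085 .15 24; python3 - <<'E'
from fit import *; import pickle
np.set_printoptions(precision=4,suppress=True)
P=pickle.load(open('P.pkl','rb'));fs=r.grab_frame('side');ft=r.grab_frame('top'); pickle.dump((fs,ft),open('f5.pkl','wb'))
c,s=np.cos(P['rack'][2]),np.sin(P['rack'][2])
for n,y in(('L',.11),('R',-.11)):
    p0=[P['rack'][0]-c*.075-s*y,P['rack'][1]-s*.075+c*y,P['rack'][2]]
    for fr in([fs],[ft],[fs,ft]): print(n,p0,fit(fr,'bracket',p0,z=.074,roi=6,iters=2))
a=fs['image'][150:340,200:340];b=ft['image'][80:270,250:390]
cv2.imwrite('pics/c7.png',cv2.resize(np.hstack([a,b])[...,::-1],None,fx=2.85,fy=2.85,interpolation=cv2.INTER_CUBIC))
print(fit([fs],'shelf',P['shelf']))
E
```

```text
t 18.85 tcp [0.5387 0.1315 0.2634] jaw 24.18 toolz [ 8.0e-04  1.2e-03 -1.0e+00] F [ 0.4 -0.6 -0.5] T [-0.02  0.05 -0.04] gap 0.0852
shift [ 0.552  0.385 -0.567] turn [-0.001  0.001 -0.003]
L [np.float64(0.6420802739222731), np.float64(-0.14854286982429737), np.float64(-0.8508712824631517)] (array([ 0.6414, -0.1476, -0.839 ]), np.float64(541.4156862745098), np.float64(342.0))
L [np.float64(0.6420802739222731), np.float64(-0.14854286982429737), np.float64(-0.8508712824631517)] (array([ 0.6406, -0.1491, -0.8461]), np.float64(75.86666666666666), np.float64(1145.0))
L [np.float64(0.6420802739222731), np.float64(-0.14854286982429737), np.float64(-0.8508712824631517)] (array([ 0.6406, -0.1491, -0.8464]), np.float64(623.3960784313726), np.float64(1486.0))
R [np.float64(0.4766721405597969), np.float64(-0.29359509978833936), np.float64(-0.8508712824631517)] (array([ 0.4746, -0.2919, -0.8776]), np.float64(302.9176470588235), np.float64(739.0))
R [np.float64(0.4766721405597969), np.float64(-0.29359509978833936), np.float64(-0.8508712824631517)] (array([ 0.475 , -0.2935, -0.8599]), np.float64(76.74901960784314), np.float64(1282.0))
R [np.float64(0.4766721405597969), np.float64(-0.29359509978833936), np.float64(-0.8508712824631517)] (array([ 0.4748, -0.293 , -0.8661]), np.float64(387.9058823529412), np.float64(2021.0))
(array([0.6048, 0.1902, 0.4156]), np.float64(67.12941176470588), np.float64(1950.0))
```

View pics/c7.png

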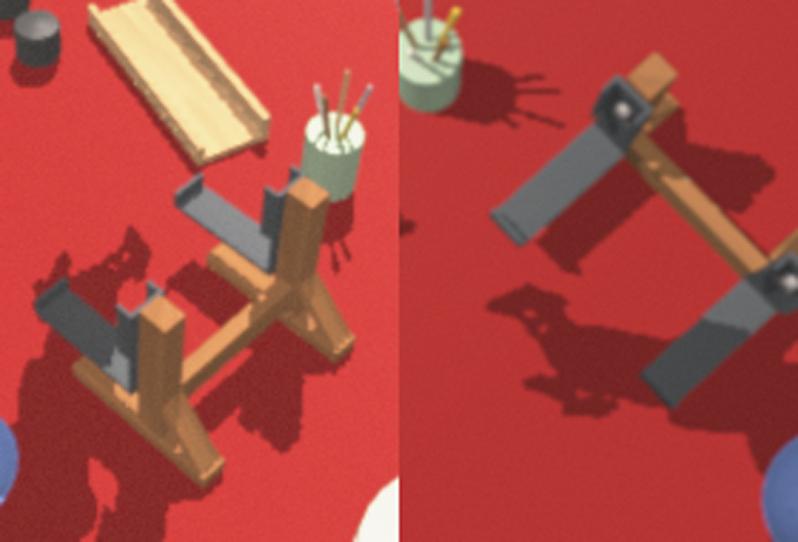

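Emit:
{"method": "arm_command", "body": {"commands": [0,0.55,0.38,0,0,0,0,0,0.55,0.38,0,0,0,0,0,0.55,0.38,0,0,0,0,0,0.55,0.38,-0.3,0,0,0,0,0.55,0.38,-0.55,0,0,0,0,0.55,0.38,-0.8,0,0,0,0,0.55,0.38,-1,0,0,0,0,0.55,0.38,-1,0,0,0]}}

```text
time: 19.75
tcp_pos: [0.6426, 0.2, 0.0548]
ee_rot: [-1.712, -2.621, 0.017]
contact_force: [-1.9, -0.8, -1.6]
finger_gap: 0.0428
```

```bash
python3 go.py .6488 .2084 -.013 23.9
```

```text
t 19.75 tcp [0.6426 0.2    0.0548] jaw 23.7 toolz [-0.0152 -0.0033 -0.9999] F [-1.9 -0.8 -1.6] T [-0.    0.09 -0.01] gap 0.0428
shift [ 0.031  0.042 -0.339] turn [ 0.003 -0.015  0.003]
```

Emit:
{"method": "arm_command", "body": {"commands": [0,0,0,0,0,0,0,0,0,0,0,0,0,0,0,0,0,0,0,0,0]}}

```text
time: 20.05
tcp_pos: [0.6516, 0.2037, 0.0676]
ee_rot: [1.712, 2.628, 0.007]
contact_force: [0.1, -0.0, -0.1]
finger_gap: 0.0426
```

```bash
python3 go.py .6488 .2084 -.013 23.9
```

```text
t 20.05 tcp [0.6516 0.2037 0.0676] jaw 23.82 toolz [ 0.0068  0.0012 -1.    ] F [ 0.1 -0.  -0.1] T [-0.03  0.01  0.06] gap 0.0426
shift [-0.014  0.024 -0.403] turn [-0.001  0.006  0.001]
```

Emit:
{"method": "arm_command", "body": {"commands": [0,-0.005,0.012,-0.1,0,0,0,0,-0.005,0.012,-0.2,0,0,0,0,-0.005,0.012,-0.3,0,0,0,0,-0.005,0.012,-0.36,0,0,0,0,-0.005,0.012,-0.385,0,0,0,0,-0.005,0.012,-0.385,0,0,0,0,-0.005,0.012,-0.385,0,0,0]}}

```text
time: 20.75
tcp_pos: [0.6486, 0.2062, -0.0122]
ee_rot: [1.713, 2.631, 0.002]
contact_force: [-0.4, 0.1, 0.4]
finger_gap: 0.0429
```

```bash
python3 go.py .6488 .2084 -.013 23.9
```

```text
t 20.75 tcp [ 0.6486  0.2062 -0.0122] jaw 23.86 toolz [ 2.1e-03  4.0e-04 -1.0e+00] F [-0.4  0.1  0.4] T [ 0.08 -0.01 -0.04] gap 0.0429
shift [ 0.001  0.011 -0.004] turn [-0.     0.002  0.001]
```

Emit:
{"method": "arm_command", "body": {"commands": [-1,0,0.01,0,0,0,0,-1,0,0.01,0,0,0,0,-1,0,0.01,0,0,0,0,-1,0,0.01,0,0,0,0,-1,0,0.01,0,0,0,0,-1,0,0.01,0,0,0,0]}}

```text
time: 21.35
tcp_pos: [0.6483, 0.2084, -0.0125]
ee_rot: [1.713, 2.632, 0.002]
contact_force: [-0.7, 0.9, 5.6]
finger_gap: 0.0109
```

Emit:
{"method": "arm_command", "body": {"commands": [-1,0,0,0.05,0,0,0,-1,0,0,0.15,0,0,0,-1,0,0,0.15,0,0,0]}}

```text
time: 21.65
tcp_pos: [0.6492, 0.2083, 0.0188]
ee_rot: [1.713, 2.63, 0.004]
contact_force: [0.7, -0.4, -2.6]
finger_gap: 0.0107
```

```bash
python3 go.py
```

```text
t 21.65 tcp [0.6492 0.2083 0.0188] jaw 23.85 toolz [ 3.7e-03  6.0e-04 -1.0e+00] F [ 0.7 -0.4 -2.6] T [ 0.12 -0.2   0.01] gap 0.0107
```

Emit:
{"method": "arm_command", "body": {"commands": [-1,0,0,0.25,0,0,0,-1,0,0,0.5,0,0,0,-1,-0.1,0,0.7,0,0,0,-1,-0.25,-0.1,0.86,0,0,-0.1,-1,-0.4,-0.2,0.86,0,0,-0.22,-1,-0.55,-0.3,0.86,0,0,-0.34,-1,-0.7,-0.4,0.86,0,0,-0.46,-1,-0.75,-0.54,0.86,0,0,-0.58]}}

```text
time: 22.45
tcp_pos: [0.4938, 0.1, 0.1877]
ee_rot: [-2.425, -1.994, 0.003]
contact_force: [0.9, -1.3, -3.2]
finger_gap: 0.0106
```

Emit:
{"method": "arm_command", "body": {"commands": [-1,0,-0.2,0,0,0,-0.12,-1,0,-0.4,0,0,0,-0.24,-1,0,-0.6,0,0,0,-0.36,-1,0,-0.8,0,0,0,-0.48,-1,0,-1,0,0,0,-0.6,-1,0,-1,0,0,0,-0.63,-1,0,-1,0,0,0,-0.63]}}

```text
time: 23.15
tcp_pos: [0.497, -0.1012, 0.1875]
ee_rot: [-2.941, -1.102, 0.002]
contact_force: [0.6, 1.2, -2.7]
finger_gap: 0.0107
```

```bash
python3 go.py .4867 -.138 .14 -48.75; python3 - <<'E'
from h import *; import pickle
a=r.grab_frame('side');b=r.grab_frame('top'); pickle.dump((a,b),open('f6.pkl','wb'))
a=a['image'][150:340,180:340];b=b['image'][80:270,230:390]
cv2.imwrite('pics/c8.png',cv2.resize(np.hstack([a,b])[...,::-1],None,fx=2.5,fy=2.5,interpolation=cv2.INTER_CUBIC))
E
```

```text
t 23.15 tcp [ 0.497  -0.1012  0.1875] jaw -48.9 toolz [-1.4e-03  4.0e-04 -1.0e+00] F [ 0.6  1.2 -2.7] T [-0.11 -0.08  0.05] gap 0.0107
shift [-0.051 -0.184 -0.237] turn [-0.    -0.001  0.003]
```

View pics/c8.png

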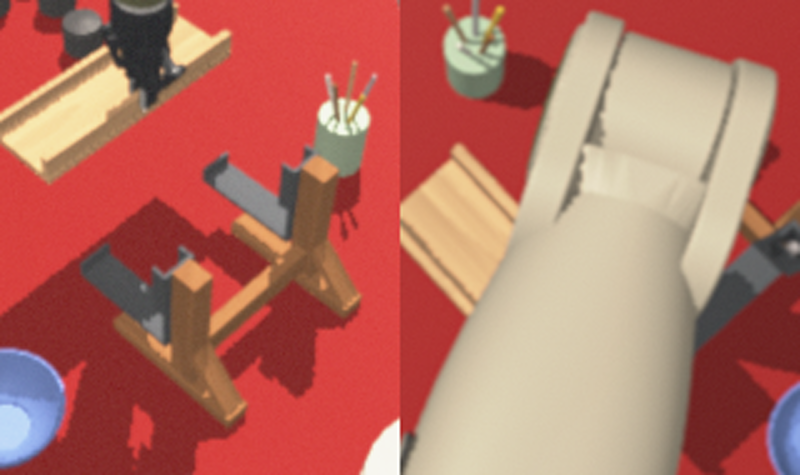

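```bash
cat > helds.py <<'E'
from fit import *; import pickle
np.set_printoptions(precision=4,suppress=True)
def run(f,s):
    Rm=R.from_rotvec(s['ee_rot']).as_matrix(); yaw=np.arctan2(Rm[1,1],Rm[0,1])
    if abs(yaw)>np.pi/2: yaw-=np.sign(yaw)*np.pi
    p=s['tcp_pos'][:2]-.048*np.array([np.cos(yaw),np.sin(yaw)]); q0=np.array([*p,s['tcp_pos'][2]+.0125,yaw,0,0]); sg=np.array([.004,.004,.004,.03,.04,.02])
    M['g']=[box(20,80,-40,40,20,200)]; m=mask(f,'shelf')
    rn=lambda q,k:render(f,[q[0],q[1],q[3]],k,q[2],tilt=[q[5],q[4],0])
    roi=(cv2.dilate((rn(q0,'shelf')>0).astype(np.uint8),np.ones((17,17)))>0)&~(rn(q0,'g')>0)
    cost=lambda d:np.abs(rn(q0+d*sg,'shelf')-m)[roi].sum()+3*(d**2).sum()
    o=minimize(cost,np.zeros(6),method='Nelder-Mead',options=dict(initial_simplex=np.vstack([np.zeros(6),2*np.eye(6)]),xatol=1e-3,fatol=.05,maxiter=800))
    q=q0+o.x*sg; print('c0',cost(np.zeros(6)).round(1),'c',round(o.fun,1),'delta',o.x*sg,'q',q)
    P=pickle.load(open('P.pkl','rb'))['rack']; c,si=np.cos(P[2]),np.sin(P[2])
    for n,b in(('kin',q0),('vis',q)): d=b[:2]-P[:2]; print(n,'center in rack',c*d[0]+si*d[1],-si*d[0]+c*d[1],'z',b[2],'yaw err deg',np.degrees(b[3]-P[2]))
if __name__=='__main__': run(r.grab_frame('side'),r.get_state())
E
python3 helds.py
```

```text
c0 110.0 c 60.7 delta [-0.0017  0.0029 -0.0009  0.0131  0.0006 -0.0105] q [ 0.4638 -0.0604  0.1996 -0.8361  0.0006 -0.0105]
kin center in rack -0.2555404817379676 0.03342921410909003 z 0.20049044803604665 yaw err deg 0.09863778785919998
vis center in rack -0.2588518146101406 0.03405966573326112 z 0.19958116385708108 yaw err deg 0.8474938635146888
```

Emit:
{"method": "arm_command", "body": {"commands": [-1,-0.06,-0.06,-0.1,0,0,0,-1,-0.128,-0.112,-0.2,0,0,0,-1,-0.128,-0.112,-0.37,0,0,0,-1,-0.128,-0.112,-0.37,0,0,0,-1,0,-0.26,-0.37,0,0,0,-1,0.13,-0.41,-0.37,0,0,0,-1,0.26,-0.56,-0.37,0,0,0,-1,0.26,-0.56,-0.37,0,0,0]}}

```text
time: 24.1
tcp_pos: [0.5541, -0.2155, 0.1155]
ee_rot: [2.936, 1.104, 0.005]
contact_force: [-0.4, 0.4, -2.4]
finger_gap: 0.0107
```

```bash
python3 go.py .5856 -.2512 .08 -48.75; python3 helds.py
```

```text
t 24.1 tcp [ 0.5541 -0.2155  0.1155] jaw -48.77 toolz [ 0.0044 -0.0033 -1.    ] F [-0.4  0.4 -2.4] T [-0.07 -0.05  0.02] gap 0.0107
shift [ 0.157 -0.179 -0.178] turn [0.003 0.004 0.   ]
c0 188.7 c 159.5 delta [ 0.0007 -0.0003 -0.0009  0.0152 -0.0003 -0.0098] q [ 0.521  -0.1774  0.1268 -0.8354 -0.0003 -0.0098]
kin center in rack -0.13381714912270656 -0.0004404899624714381 z 0.12774508959931538 yaw err deg 0.019006932733854693
vis center in rack -0.1330912440969322 -8.476818932719177e-05 z 0.1268286835963858 yaw err deg 0.8880554297836933
```

Emit:
{"method": "arm_command", "body": {"commands": [-1,0.08,-0.09,0,0,0,0,-1,0.162,-0.184,0,0,0,0,-1,0.162,-0.184,0,0,0,0,-1,0.162,-0.184,0,0,0,0,-1,0.162,-0.184,-0.08,0,0,0,-1,0.162,-0.184,-0.15,0,0,0,-1,0.162,-0.184,-0.2,0,0,0,-1,0.162,-0.184,-0.2,0,0,0]}}

```text
time: 24.95
tcp_pos: [0.5804, -0.247, 0.0732]
ee_rot: [-2.937, -1.107, 0.003]
contact_force: [-0.6, 0.1, -3.0]
finger_gap: 0.0106
```

```bash
python3 go.py; python3 helds.py
```

```text
t 24.95 tcp [ 0.5804 -0.247   0.0732] jaw -48.68 toolz [-0.003   0.0018 -1.    ] F [-0.6  0.1 -3. ] T [-0.07 -0.03  0.04] gap 0.0106
c0 1090.2 c 1076.0 delta [ 0.0002 -0.0011  0.0017 -0.0063  0.0402 -0.0028] q [ 0.5495 -0.2126  0.0883 -0.8561  0.0402 -0.0028]
kin center in rack -0.08878040504516661 -0.0012045566676739256 z 0.08667273144613209 yaw err deg 0.05662563948516478
vis center in rack -0.08783874637175237 -0.001821709236993381 z 0.08834661896346398 yaw err deg -0.3016731945823024
```

Emit:
{"method": "arm_command", "body": {"commands": [-1,0.014,-0.016,0,0,0,0,-1,0.014,-0.016,0,0,0,0,-1,0.014,-0.016,-0.02,0,0,0,-1,0.014,-0.016,-0.035,0,0,0,-1,0.014,-0.016,-0.045,0,0,0,-1,0.014,-0.016,-0.045,0,0,0]}}

```text
time: 25.6
tcp_pos: [0.5849, -0.2521, 0.0667]
ee_rot: [2.939, 1.106, 0.001]
contact_force: [-1.6, 1.1, 4.8]
finger_gap: 0.0107
```

```bash
python3 go.py
```

```text
t 25.6 tcp [ 0.5849 -0.2521  0.0667] jaw -48.75 toolz [ 1.e-03 -7.e-04 -1.e+00] F [-1.6  1.1  4.8] T [0.12 0.36 0.01] gap 0.0107
```

Emit:
{"method": "arm_command", "body": {"commands": [-0.5,0,0,0,0,0,0,0,0,0,0,0,0,0,0,0,0,0,0,0,0,0,0,0,0,0,0,0,0,0,0,0.2,0,0,0,0,0,0,0.45,0,0,0,0,0,0,0.7,0,0,0,0,0,0.1,0.9,0,0,0.1]}}

```text
time: 26.4
tcp_pos: [0.5851, -0.2339, 0.2482]
ee_rot: [2.876, 1.257, 0.002]
contact_force: [0.7, -0.3, -0.1]
finger_gap: 0.0425
```

Emit:
{"method": "arm_command", "body": {"commands": [1,-0.2,0.4,0,0,0,0.2,1,-0.3,0.8,0,0,0,0.4,1,-0.3,1,0,0,0,0.5,1,-0.3,1,0,0,0,0.5,1,-0.3,1,0,0,0,0.5]}}

```text
time: 26.9
tcp_pos: [0.5231, -0.0277, 0.2461]
ee_rot: [-2.448, -1.968, -0.001]
contact_force: [0.4, -1.1, -0.0]
finger_gap: 0.0854
```

Emit:
{"method": "arm_command", "body": {"commands": [1,-0.2,0.6,0,0,0,0,1,-0.2,0.6,0,0,0,0,1,-0.2,0.6,0,0,0,0,1,-0.2,0.6,0,0,0,0]}}

```text
time: 27.3
tcp_pos: [0.4837, 0.0905, 0.2457]
ee_rot: [-2.45, -1.966, -0.001]
contact_force: [-0.1, -1.1, 0.4]
finger_gap: 0.0851
```

```bash
python3 go.py; python3 - <<'E'
from fit import *; import pickle
np.set_printoptions(precision=4,suppress=True)
P=pickle.load(open('P.pkl','rb'));fs=r.grab_frame('side');ft=r.grab_frame('top'); pickle.dump((fs,ft),open('f7.pkl','wb'))
c,s=np.cos(P['rack'][2]),np.sin(P['rack'][2]); p0=[P['rack'][0]-c*.083,P['rack'][1]-s*.083,P['rack'][2]]
for z in(.074,.079,.084):
    p,co,_=fit([ft],'shelf',p0,z=z,roi=7); d=p[:2]-P['rack'][:2]; print(z,p,co,'rack',c*d[0]+s*d[1],-s*d[0]+c*d[1])
for n,m in(('jar','jar'),('bowl','tea_bowl')): print(n,P[n],*[fit(fr,m,P[n],roi=12) for fr in([ft],[fs])])
for t in('jar','tea_bowl'): print(t,[(np.round(b['uv'],1).tolist(),round(b['confidence'],2)) for b in r.boxes_of(ft,t)])
a=fs['image'][100:320,140:340];b=ft['image'][80:300,80:390]
cv2.imwrite('pics/c9.png',cv2.resize(np.hstack([a,b])[...,::-1],None,fx=1.55,fy=1.55,interpolation=cv2.INTER_CUBIC))
E
```

```text
t 27.3 tcp [0.4837 0.0905 0.2457] jaw -12.53 toolz [ 2.e-04  5.e-04 -1.e+00] F [-0.1 -1.1  0.4] T [ 0.01 -0.03 -0.02] gap 0.0851
0.074 [ 0.5522 -0.2183 -0.8483] 586.1568627450981 rack -0.08177913474651857 -0.0035354654139527625
0.079 [ 0.5514 -0.2173 -0.8487] 578.3254901960784 rack -0.08312377935261195 -0.0034923712763797396
0.084 [ 0.5506 -0.2163 -0.85  ] 586.4039215686273 rack -0.08439307922560493 -0.0034382903322566633
jar [0.4165 0.2496 0.    ] (array([ 0.4549,  0.1705, -0.    ]), np.float64(607.6), np.float64(943.0)) (array([0.4152, 0.2531, 0.    ]), np.float64(269.26666666666665), np.float64(450.0))
bowl [0.5121 0.4325 0.    ] (array([0.512 , 0.4398, 0.    ]), np.float64(1279.6196078431371), np.float64(1725.0)) (array([0.5126, 0.4357, 0.    ]), np.float64(518.5843137254902), np.float64(738.0))
jar [([95.6, 254.1], 0.47)]
tea_bowl []
```

View pics/c9.png

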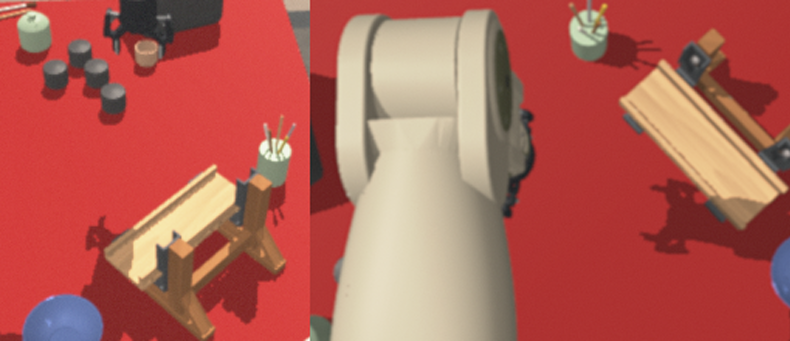

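Emit:
{"method": "arm_command", "body": {"commands": [1,-0.1,0.25,0,0,0,0.12,1,-0.2,0.5,0,0,0,0.26,1,-0.3,0.75,0,0,0,0.4,1,-0.335,0.8,0,0,0,0.5,1,-0.335,0.8,-0.2,0,0,0.6,1,-0.335,0.8,-0.4,0,0,0.6,1,-0.335,0.8,-0.6,0,0,0.6,1,-0.335,0.8,-0.6,0,0,0.6]}}

```text
time: 28.3
tcp_pos: [0.4143, 0.2454, 0.1203]
ee_rot: [-1.728, -2.617, 0.014]
contact_force: [-0.0, -0.9, -1.1]
finger_gap: 0.0854
```

Emit:
{"method": "arm_command", "body": {"commands": [1,0,0,0,0,0,0,1,0,0,0,0,0,0]}}

```text
time: 28.5
tcp_pos: [0.4199, 0.2481, 0.1277]
ee_rot: [1.729, 2.621, 0.004]
contact_force: [0.8, -0.3, 0.8]
finger_gap: 0.0858
```

```bash
python3 go.py .4165 .25 -.024 23.5; python3 - <<'E'
from fit import *; import pickle
P=pickle.load(open('P.pkl','rb'));fs=r.grab_frame('side'); print(fit([fs],'jar',P['jar'],roi=6))
cv2.imwrite('pics/c10.png',cv2.resize(fs['image'][70:200,140:280,::-1],None,fx=5,fy=4.5,interpolation=cv2.INTER_CUBIC))
E
```

```text
t 28.5 tcp [0.4199 0.2481 0.1277] jaw 23.18 toolz [ 0.0033  0.0012 -1.    ] F [ 0.8 -0.3  0.8] T [-0.01  0.   -0.  ] gap 0.0858
shift [-0.017  0.009 -0.758] turn [-0.001  0.003  0.005]
(array([4.15075995e-01, 2.53041179e-01, 1.51475535e-06]), np.float64(174.20392156862744), np.float64(351.0))
```

View pics/c10.png

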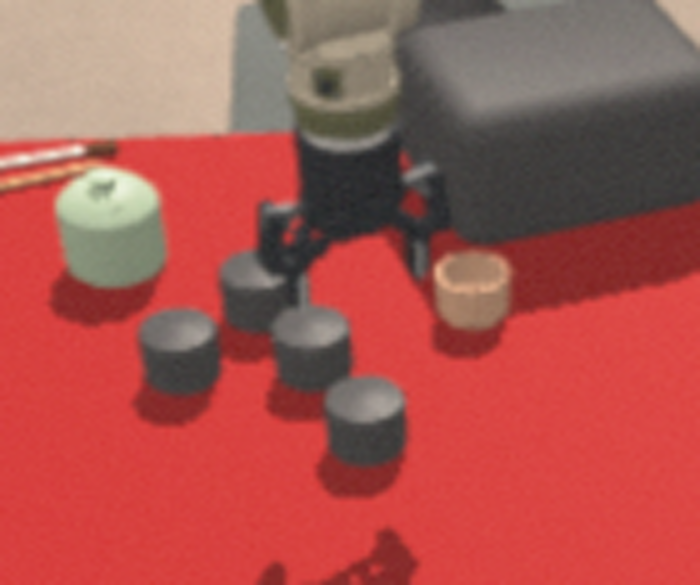

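Emit:
{"method": "arm_command", "body": {"commands": [1,-0.01,0.005,0,0,0,0,1,-0.01,0.005,-0.2,0,0,0,1,-0.01,0.005,-0.4,0,0,0,1,-0.01,0.005,-0.55,0,0,0,1,-0.01,0.005,-0.68,0,0,0,1,-0.01,0.005,-0.74,0,0,0,1,-0.01,0.005,-0.74,0,0,0,1,-0.01,0.005,-0.74,0,0,0]}}

```text
time: 29.35
tcp_pos: [0.4168, 0.2495, -0.0214]
ee_rot: [1.727, 2.623, 0.002]
contact_force: [-0.3, 0.9, 0.9]
finger_gap: 0.0855
```

Emit:
{"method": "arm_command", "body": {"commands": [-1,0,0,0,0,0,0,-1,0,0,0,0,0,0,-1,0,0,0,0,0,0,-1,0,0,0,0,0,0,-1,0,0,0,0,0,0]}}

```text
time: 29.85
tcp_pos: [0.4174, 0.2497, -0.0206]
ee_rot: [1.727, 2.622, 0.005]
contact_force: [-0.8, 0.0, 7.2]
finger_gap: 0.0647
```

```bash
python3 go.py
```

```text
t 29.85 tcp [ 0.4174  0.2497 -0.0206] jaw 23.26 toolz [ 0.0035  0.0013 -1.    ] F [-0.8  0.   7.2] T [-0.07  0.35 -0.01] gap 0.0647
```

Emit:
{"method": "arm_command", "body": {"commands": [-1,0,0,0.2,0,0,0,-1,0,0,0.45,0,0,0,-1,0,-0.1,0.7,0,0,0,-1,0,-0.3,0.9,0,0,0.1,-1,0.05,-0.5,0.95,0,0,0.2,-1,0.1,-0.7,0.95,0,0,0.3,-1,0.1,-0.9,0.95,0,0,0.3,-1,0.1,-1,0.95,0,0,0.3]}}

```text
time: 30.65
tcp_pos: [0.4358, 0.0464, 0.1683]
ee_rot: [1.299, 2.859, -0.0]
contact_force: [0.3, 1.0, -3.2]
finger_gap: 0.0648
```

Emit:
{"method": "arm_command", "body": {"commands": [-1,0,-0.2,0,0,0,0,-1,0,-0.4,0,0,0,0,-1,0,-0.6,0,0,0,0,-1,0,-0.8,0,0,0,0,-1,0,-1,0,0,0,0,-1,0,-1,0,0,0,0,-1,0,-1,0,0,0,0]}}

```text
time: 31.35
tcp_pos: [0.4353, -0.1516, 0.1676]
ee_rot: [-1.3, -2.86, -0.001]
contact_force: [-0.9, 0.8, -3.4]
finger_gap: 0.065
```

```bash
python3 go.py .5082 -.2539 .085 41.25
```

```text
t 31.35 tcp [ 0.4353 -0.1516  0.1676] jaw 41.11 toolz [-1.e-04  5.e-04 -1.e+00] F [-0.9  0.8 -3.4] T [ 0.02 -0.   -0.02] gap 0.065
shift [ 0.364 -0.511 -0.413] turn [-0.001 -0.     0.002]
```

Emit:
{"method": "arm_command", "body": {"commands": [-1,0.12,-0.17,0,0,0,0,-1,0.24,-0.34,0,0,0,0,-1,0.362,-0.511,0,0,0,0,-1,0.362,-0.511,0,0,0,0,-1,0.362,-0.511,-0.15,0,0,0,-1,0.362,-0.511,-0.3,0,0,0,-1,0.362,-0.511,-0.41,0,0,0,-1,0.362,-0.511,-0.41,0,0,0]}}

```text
time: 32.15
tcp_pos: [0.5055, -0.2496, 0.0821]
ee_rot: [-1.291, -2.856, -0.003]
contact_force: [-1.7, 0.1, -4.0]
finger_gap: 0.0647
```

```bash
python3 go.py .5082 -.2539 .0715 41.25
```

```text
t 32.15 tcp [ 0.5055 -0.2496  0.0821] jaw 41.37 toolz [-0.0062  0.0047 -1.    ] F [-1.7  0.1 -4. ] T [0.06 0.07 0.01] gap 0.0647
shift [ 0.013 -0.022 -0.053] turn [-0.005 -0.006 -0.002]
```

Emit:
{"method": "arm_command", "body": {"commands": [-1,0.008,-0.012,0,0,0,0,-1,0.008,-0.012,0,0,0,0,-1,0.008,-0.012,-0.025,0,0,0,-1,0.008,-0.012,-0.05,0,0,0,-1,0.008,-0.012,-0.06,0,0,0,-1,0.008,-0.012,-0.06,0,0,0]}}

```text
time: 32.75
tcp_pos: [0.5094, -0.2554, 0.073]
ee_rot: [-1.296, -2.861, -0.0]
contact_force: [-0.2, -0.4, -4.0]
finger_gap: 0.0651
```

```bash
python3 go.py .5082 -.2539 .0715 41.25
```

```text
t 32.75 tcp [ 0.5094 -0.2554  0.073 ] jaw 41.25 toolz [-7.e-04  6.e-04 -1.e+00] F [-0.2 -0.4 -4. ] T [0.05 0.05 0.03] gap 0.0651
shift [-0.006  0.007 -0.008] turn [-0.001 -0.001  0.   ]
```

Emit:
{"method": "arm_command", "body": {"commands": [-1,0,0,-0.008,0,0,0,-1,0,0,-0.016,0,0,0,-1,0,0,-0.023,0,0,0,-1,0,0,-0.023,0,0,0]}}

```text
time: 33.15
tcp_pos: [0.5098, -0.2556, 0.0698]
ee_rot: [1.296, 2.861, -0.0]
contact_force: [-2.0, 1.9, 3.8]
finger_gap: 0.0649
```

```bash
python3 go.py
```

```text
t 33.15 tcp [ 0.5098 -0.2556  0.0698] jaw 41.26 toolz [ 6.e-04 -4.e-04 -1.e+00] F [-2.   1.9  3.8] T [ 0.25  0.41 -0.02] gap 0.0649
```

Emit:
{"method": "arm_command", "body": {"commands": [0.8,0,0,0.02,0,0,0,1,0,0,0.02,0,0,0,1,0,0,0.02,0,0,0,1,0,0,0.1,0,0,0,1,0,0,0.3,0,0,0,1,0,0,0.5,0,0,0,1,0,0,0.7,0,0,0,1,-0.1,0.2,0.7,0,0,0]}}

```text
time: 33.95
tcp_pos: [0.496, -0.2215, 0.2154]
ee_rot: [1.295, 2.845, -0.004]
contact_force: [0.5, 0.6, -0.4]
finger_gap: 0.0855
```

Emit:
{"method": "arm_command", "body": {"commands": [1,0,1,0,0,0,0,1,0,1,0,0,0,0,1,0,1,0,0,0,0,1,0,1,0,0,0,0,1,0,1,0,0,0,0]}}

```text
time: 34.45
tcp_pos: [0.4891, -0.0102, 0.2092]
ee_rot: [-1.285, -2.866, -0.003]
contact_force: [0.2, -0.6, -0.2]
finger_gap: 0.0855
```

Emit:
{"method": "arm_command", "body": {"commands": [1,0,1,0,0,0,0,1,0,1,0,0,0,0,1,0,1,0,0,0,0,1,0,1,0,0,0,0,1,0,1,0,0,0,0]}}

```text
time: 34.95
tcp_pos: [0.4897, 0.189, 0.2087]
ee_rot: [-1.287, -2.866, -0.003]
contact_force: [0.8, -1.0, 0.1]
finger_gap: 0.0855
```

```bash
python3 go.py .512 .434 .1 41.25; python3 - <<'E'
from fit import *; import pickle
np.set_printoptions(precision=4,suppress=True)
P=pickle.load(open('P.pkl','rb'));fs=r.grab_frame('side');ft=r.grab_frame('top'); pickle.dump((fs,ft),open('f8.pkl','wb'))
print(*[fit(fr,'tea_bowl',P['bowl'],roi=10) for fr in([ft],[fs])])
c,s=np.cos(P['rack'][2]),np.sin(P['rack'][2]); p0=np.array([.508,-.2539,0])
for z in(.091,):
  for fr in([ft],[fs]): 
    p,co,t=fit(fr,'jar',p0,z=z,roi=6); d=p[:2]-P['rack'][:2]; print('jar on shelf',p,co,t,'rack',c*d[0]+s*d[1],-s*d[0]+c*d[1])
a=fs['image'][80:330,150:340];b=ft['image'][80:330,60:390]
cv2.imwrite('pics/c11.png',cv2.resize(np.hstack([a,b])[...,::-1],None,fx=1.5,fy=1.5,interpolation=cv2.INTER_CUBIC))
E
```

```text
t 34.95 tcp [0.4897 0.189  0.2087] jaw 41.65 toolz [ 6.0e-04  1.6e-03 -1.0e+00] F [ 0.8 -1.   0.1] T [-0.04 -0.    0.03] gap 0.0855
shift [ 0.112  1.225 -0.543] turn [-0.002  0.001 -0.007]
(array([ 0.4699,  0.4944, -0.    ]), np.float64(1431.4313725490197), np.float64(1896.0)) (array([0.5121, 0.4359, 0.    ]), np.float64(327.5176470588235), np.float64(546.0))
jar on shelf [ 0.5094 -0.2566  0.    ] 60.08627450980392 506.0 rack -0.08119253833014255 -0.06100954178553827
jar on shelf [ 0.5082 -0.2589  0.    ] 233.3764705882353 388.0 rack -0.08033082629891537 -0.06345488833682913
```

View pics/c11.png

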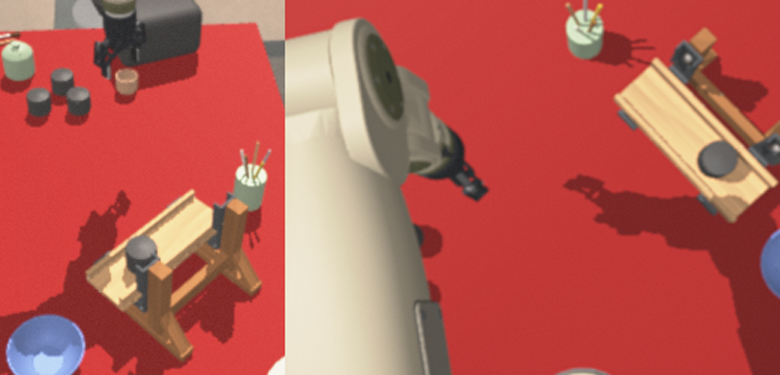

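Emit:
{"method": "arm_command", "body": {"commands": [1,0.05,0.25,0,0,0,0,1,0.11,0.5,0,0,0,0,1,0.11,0.75,0,0,0,0,1,0.11,1,0,0,0,0,1,0.11,1,0,0,0,0]}}

```text
time: 35.55
tcp_pos: [0.5125, 0.3872, 0.2075]
ee_rot: [-1.293, -2.862, -0.001]
contact_force: [0.2, -0.3, 0.0]
finger_gap: 0.0855
```

Emit:
{"method": "arm_command", "body": {"commands": [1,0,0.22,0,0,0,0,1,0,0.22,0,0,0,0,1,0,0.22,-0.2,0,0,0,1,0,0.22,-0.4,0,0,0,1,0,0.22,-0.4,0,0,0,1,0,0.22,-0.4,0,0,0,1,0,0.22,-0.4,0,0,0]}}

```text
time: 36.25
tcp_pos: [0.5139, 0.4281, 0.1318]
ee_rot: [1.298, 2.858, 0.005]
contact_force: [-0.2, 0.9, 0.5]
finger_gap: 0.0852
```

```bash
python3 go.py .512 .434 -.022 41.25; python3 - <<'E'
from fit import *; import pickle
P=pickle.load(open('P.pkl','rb'));fs=r.grab_frame('side');ft=r.grab_frame('top'); pickle.dump((fs,ft),open('f9.pkl','wb'))
print(fit([fs],'tea_bowl',P['bowl'],roi=4)); print([(np.round(b['uv'],1).tolist(),round(b['confidence'],2)) for f in (fs,ft) for b in r.boxes_of(f,'tea_bowl')])
E
```

```text
t 36.25 tcp [0.5139 0.4281 0.1318] jaw 41.16 toolz [ 0.0035  0.0021 -1.    ] F [-0.2  0.9  0.5] T [ 0.   -0.04  0.01] gap 0.0852
shift [-0.009  0.03  -0.769] turn [-0.002  0.003  0.001]
(array([5.12056619e-01, 4.35848661e-01, 1.01092411e-06]), np.float64(55.886274509803926), np.float64(274.0))
[([234.7, 136.8], 0.48), ([275.8, 265.5], 0.47), ([403.0, 256.6], 0.62), ([113.4, 195.4], 0.59)]
```

Emit:
{"method": "arm_command", "body": {"commands": [1,-0.007,0.025,0,0,0,0,1,-0.007,0.025,-0.2,0,0,0,1,-0.007,0.025,-0.4,0,0,0,1,-0.007,0.025,-0.55,0,0,0,1,-0.007,0.025,-0.68,0,0,0,1,-0.007,0.025,-0.755,0,0,0,1,-0.007,0.025,-0.755,0,0,0,1,-0.007,0.025,-0.755,0,0,0]}}

```text
time: 37.25
tcp_pos: [0.5108, 0.434, -0.0213]
ee_rot: [1.296, 2.861, 0.001]
contact_force: [0.6, -0.1, 0.8]
finger_gap: 0.0854
```

Emit:
{"method": "arm_command", "body": {"commands": [-1,0,0,0,0,0,0,-1,0,0,0,0,0,0,-1,0,0,0,0,0,0,-1,0,0,0,0,0,0,-1,0,0,0,0,0,0]}}

```text
time: 37.75
tcp_pos: [0.5118, 0.4344, -0.0198]
ee_rot: [1.296, 2.86, 0.005]
contact_force: [0.4, 0.1, 6.7]
finger_gap: 0.0606
```

```bash
python3 go.py
```

```text
t 37.75 tcp [ 0.5118  0.4344 -0.0198] jaw 41.26 toolz [ 0.0032  0.0022 -1.    ] F [0.4 0.1 6.7] T [-0.12  0.18  0.02] gap 0.0606
```

Emit:
{"method": "arm_command", "body": {"commands": [-1,0,0,0.2,0,0,0,-1,0,0,0.45,0,0,0,-1,0,-0.1,0.7,0,0,0,-1,0,-0.3,0.9,0,0,0,-1,0,-0.5,0.98,0,0,0,-1,0,-0.7,0.98,0,0,0,-1,0,-0.9,0.98,0,0,0,-1,0,-1,0.98,0,0,0]}}

```text
time: 38.55
tcp_pos: [0.5101, 0.2306, 0.1747]
ee_rot: [1.299, 2.859, 0.0]
contact_force: [-1.0, -0.1, -2.1]
finger_gap: 0.0606
```

Emit:
{"method": "arm_command", "body": {"commands": [-1,0,-0.2,0,0,0,0,-1,0,-0.4,0,0,0,0,-1,0,-0.6,0,0,0,0,-1,0,-0.8,0,0,0,0,-1,0,-1,0,0,0,0,-1,0,-1,0,0,0,0]}}

```text
time: 39.15
tcp_pos: [0.5105, 0.0293, 0.1742]
ee_rot: [1.304, 2.856, -0.002]
contact_force: [0.1, 0.6, -2.6]
finger_gap: 0.061
```

Emit:
{"method": "arm_command", "body": {"commands": [-1,0.05,-0.2,0,0,0,0,-1,0.1,-0.4,0,0,0,0,-1,0.2,-0.6,0,0,0,0,-1,0.3,-0.8,0,0,0,0,-1,0.3,-0.8,0,0,0,0,-1,0.3,-0.8,0,0,0,0]}}

```text
time: 39.75
tcp_pos: [0.5703, -0.1268, 0.1734]
ee_rot: [-1.298, -2.86, -0.001]
contact_force: [0.3, 0.8, -2.5]
finger_gap: 0.0605
```

```bash
python3 go.py .5991 -.1755 .085 41.25
```

```text
t 39.75 tcp [ 0.5703 -0.1268  0.1734] jaw 41.16 toolz [-8.e-04  9.e-04 -1.e+00] F [ 0.3  0.8 -2.5] T [ 0.03 -0.04 -0.  ] gap 0.0605
shift [ 0.144 -0.243 -0.442] turn [-0.001 -0.001  0.001]
```

Emit:
{"method": "arm_command", "body": {"commands": [-1,0.07,-0.12,0,0,0,0,-1,0.145,-0.245,0,0,0,0,-1,0.145,-0.245,0,0,0,0,-1,0.145,-0.245,-0.15,0,0,0,-1,0.145,-0.245,-0.3,0,0,0,-1,0.145,-0.245,-0.44,0,0,0,-1,0.145,-0.245,-0.44,0,0,0,-1,0.145,-0.245,-0.44,0,0,0]}}

```text
time: 40.55
tcp_pos: [0.5987, -0.1739, 0.0863]
ee_rot: [-1.294, -2.861, -0.0]
contact_force: [0.4, -0.0, -2.0]
finger_gap: 0.0608
```

```bash
python3 go.py .5991 -.1755 .0715 41.25
```

```text
t 40.55 tcp [ 0.5987 -0.1739  0.0863] jaw 41.35 toolz [-1.2e-03  9.0e-04 -1.0e+00] F [ 0.4 -0.  -2. ] T [ 0.   -0.08 -0.01] gap 0.0608
shift [ 0.002 -0.008 -0.074] turn [-0.001 -0.001 -0.002]
```

Emit:
{"method": "arm_command", "body": {"commands": [-1,0.002,-0.005,-0.025,0,0,0,-1,0.002,-0.005,-0.05,0,0,0,-1,0.002,-0.005,-0.07,0,0,0,-1,0.002,-0.005,-0.085,0,0,0,-1,0.002,-0.005,-0.085,0,0,0]}}

```text
time: 41.05
tcp_pos: [0.6001, -0.1766, 0.0704]
ee_rot: [1.296, 2.86, 0.0]
contact_force: [-3.1, 2.0, 5.3]
finger_gap: 0.0609
```

```bash
python3 go.py
```

```text
t 41.05 tcp [ 0.6001 -0.1766  0.0704] jaw 41.25 toolz [ 1.5e-03 -5.0e-04 -1.0e+00] F [-3.1  2.   5.3] T [ 0.23  0.45 -0.02] gap 0.0609
```

Contact; release, rise, and move aside.

Emit:
{"method": "arm_command", "body": {"commands": [0.8,0,0,0.015,0,0,0,1,0,0,0.015,0,0,0,1,0,0,0.015,0,0,0,1,0,0,0.1,0,0,0,1,0,0,0.3,0,0,0,1,0,0,0.5,0,0,0,1,0,0,0.7,0,0,0,1,-0.1,0.2,0.7,0,0,0]}}

```text
time: 41.85
tcp_pos: [0.586, -0.1417, 0.2154]
ee_rot: [1.297, 2.845, -0.0]
contact_force: [1.3, 0.8, -0.1]
finger_gap: 0.0852
```

Emit:
{"method": "arm_command", "body": {"commands": [1,-0.4,1,0,0,0,0,1,-0.4,1,0,0,0,0,1,-0.4,1,0,0,0,0,1,-0.4,1,0,0,0,0,1,-0.4,1,0,0,0,0]}}

```text
time: 42.35
tcp_pos: [0.4975, 0.0669, 0.2091]
ee_rot: [-1.29, -2.863, -0.001]
contact_force: [0.7, -0.9, 0.2]
finger_gap: 0.0854
```

Emit:
{"method": "arm_command", "body": {"commands": [1,0,1,0,0,0,0,1,0,1,0,0,0,0,1,0,1,0,0,0,0,1,0,1,0,0,0,0,1,0,1,0,0,0,0,1,0,1,0,0,0,0]}}

```text
time: 42.95
tcp_pos: [0.4998, 0.2643, 0.2083]
ee_rot: [-1.293, -2.863, 0.001]
contact_force: [0.5, 0.1, 0.3]
finger_gap: 0.0857
```

```bash
python3 go.py; python3 - <<'E'
from fit import *; import pickle
np.set_printoptions(precision=4,suppress=True)
P=pickle.load(open('P.pkl','rb'));fs=r.grab_frame('side');ft=r.grab_frame('top')
c,s=np.cos(P['rack'][2]),np.sin(P['rack'][2])
for m,p0,z in(('jar',[.5094,-.2566,0],.091),('tea_bowl',[.6,-.1766,0],.091),('shelf',[.5514,-.2173,-.8487],.079)):
    p,co,t=fit([ft],m,p0,z=z,roi=4); d=p[:2]-P['rack'][:2]; print(m,p,co,t,'rack',c*d[0]+s*d[1],-s*d[0]+c*d[1])
a=fs['image'][150:340,180:340];b=ft['image'][80:270,250:410]
cv2.imwrite('pics/c12.png',cv2.resize(np.hstack([a,b])[...,::-1],None,fx=2.5,fy=2.5,interpolation=cv2.INTER_CUBIC))
E
```

```text
t 42.95 tcp [0.4998 0.2643 0.2083] jaw 41.4 toolz [-4.e-04 -7.e-04 -1.e+00] F [0.5 0.1 0.3] T [-0.05  0.01 -0.01] gap 0.0857
jar [ 0.5094 -0.2566  0.    ] 59.33725490196078 504.0 rack -0.08122555395298722 -0.06103184974087375
tea_bowl [ 0.6055 -0.1874  0.    ] 484.92549019607844 962.0 rack -0.06990584587651322 0.05687444952221869
shelf [ 0.5509 -0.217  -0.8535] 753.6156862745098 4572.0 rack -0.08362527186193705 -0.0036867809489895334
```

View pics/c12.png

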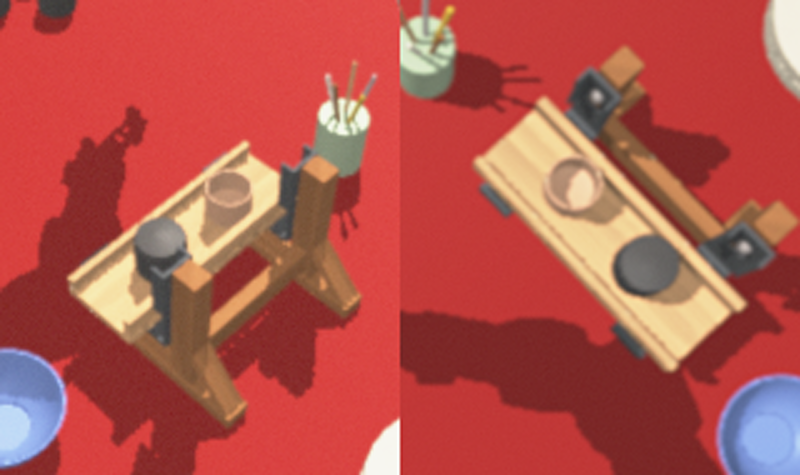

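```bash
python3 -c "
from station import r
print(r.hand_in())"
```

```text
the job is handed in; nothing more can be done
None
```

The job is handed in, after about 43 s on the robot clock. Both brackets hang locked on their screws, and the board lies across them with its high rail at the back. The jar that was farthest right and the tea bowl stand upright on the board. No cup was found at the start, so none was placed.

**How it went:** The first grasp on a bracket closed on nothing because the fingertips sat about 30 mm higher than the reported TCP. I corrected for that, and the bracket had hardly moved.

**Last checks that passed:**
- Both brackets stopped on contact at about 73–74 mm base height, where 74 mm was expected.
- The last fits of the board put it centred between the lips and flanges, unmoved by the pots.
- The jar stands between the two rails, about 61 mm to the right of the middle.
- In the final pictures the robot is clear of the shelf. I compared the basin and the brush cup with earlier pictures by eye only, and they look unmoved.

**Checks that disagreed:** The final numerical fit of the tea bowl was poor because its colour mask mixed with the wood. It put the bowl about 12 mm nearer the back rail than the arm's position when it let go of it. I relied on the pictures, which show it upright between the rails.

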